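# Clear the bolt stand and refill it

### The arm

A 7-joint arm with a two-finger parallel gripper is mounted at the origin on the work surface. World frame = base frame: x ahead of the robot, y to its left, z up, the work surface at z = 0. Lengths are in m, angles in degrees, forces in N, time in s.
With the tool pointing down it reaches from about 0.425 to 0.875 m from the base axis. Payload 4.7 kg.
Tool frame: the origin (TCP) lies on the centre line of the jaws, within the pads' length; the fingertips stand ahead of it and the grasp point (between the pads) lies 2 mm behind it (env.tip_reach is the x of the fingertips in the tool frame, in m); x points along the fingers, z is the direction in which the jaws open and shut, and the axes are right-handed (so a half turn about x gives the same grasp; the last joint's range is limited). The gripper opens to 87 mm and grips with 3 to 60 N. Pads are 19 mm wide; open, the fingers measure 117 mm over their backs; the gripper's body (75 mm by 190 mm) begins 51 mm behind the grasp point.
Start: joints at [64.406, 18.392, -4.016, 83.108, 1.295, 78.541, -3.26], TCP at [0.289, -0.582, 0.24] pointing down, gripper open.
Joint ranges: [-163.93, 163.93], [-17.29, 119.83], [-79.2, 71.16], [3.27, 140.29], [-89.18, 269.18], [5.43, 117.66], [-154.24, 154.24]. Speed limits (degrees/s): [147.25, 147.25, 180, 180, 180, 180, 180].

### API

Orientations are given as [roll, pitch, yaw] about the fixed x, y, z axes, in that order (R = Rz(yaw) Ry(pitch) Rx(roll)).
In Python, from cell import telemetry, optics, env, models gives the robot as it stands.
- The arm moves only by the shell command python3 -m pendant 'ROWS' [FORCE]. ROWS is JSON, a list of rows, each a list of 3 entries, a list of its own where there are three numbers: the finger opening in mm, from 0 to 87, then the shift along the tool's x, y, z in mm, then the turn, a rotation vector about the tool's x, y, z in rad. A call has 1 to 10 rows; each row is the pose to reach, as a shift and turn from the pose commanded when the call began, along the tool's axes at that moment; what a row does not reach only later rows make up. A row lasts 1/12 s, in which the tool goes at most 41.7 mm and 7.16 degrees, less where a joint would pass 70% of its speed; a pose out of reach is approached as far as the arm can. A call with a gripper value outside its range is refused whole. The fingers move at their own pace and stop on an object; FORCE is the grip in N (left out, the last holds). Time passes only in rows, so rows that repeat a pose let the fingers close. It gives the time, the measured TCP pose, the force and the opening at its end, in the units of the state.
- telemetry.get_obs(): the state, without advancing time (a new reading comes with each control period).
- optics.read_camera(name): name is "side" or "top"; returns a dict with "image" (420x560x3 uint8, blue, green, red), "range_z" (420x560 float32, m along the optical axis (not along the pixel's ray), 0 where there is no reading), "fx", "fy", "cx", "cy" (pixels), "k1" (the pictures are not rectified: a ray, as slopes to the right and down, at radius r is drawn at 1 + k1 r^2 times it, then the intrinsics apply), "cam_to_world" (4x4, takes a point from camera to world coordinates). Camera axes: x right, y up, looking along -z (the intrinsics and any distortion apply to the point x, -y, -z); pixel columns grow to the right and rows downward; lengths in m; the calibration is good to about 2 mm. A picture is of the moment at which its call begins.
- env.sign_off(): hands the job in, once; it reports no verdict.
Trained networks look in the newest picture that a camera, given by its name, has taken for a name from the list of things; names that differ only in an ending like _2 or _b are one class to them, and where a whole thing is asked for, a point or a joint stands for the part that bears it (a point fixed in the world has none). Each returns a list of dicts, best first, with "confidence" (0 to 1); they miss things now and then, are a little off and sometimes report something else, mostly with a low value. They report only what shows in the picture. A call takes as long as a camera call. They do not tell look-alikes from the thing itself.
- models.masks_of(camera, label): "pixels" (420x560 bool, what is visible of it) and "extent" ([left, top, right, bottom] as shares, 0 to 1, of the picture: columns of its width, rows of its height, round what is visible of it).
- models.landmark_of(camera, label): "centre" ([row, column] as shares, 0 to 1, of the picture: columns of its width, rows of its height: a listed point, or the origin of a listed thing).
The state is a dict: "time_s": time; "qpos": joint angles; "joint_velocities": joint speeds; "effort": joint torques, N m; "tool_pos": TCP position; "tool_rot": TCP orientation; "force": force on the tool from outside, world axes, zero at the start; "wrist_torque": the same for the moment, N m; "grip_width": finger opening in m.
Only numpy, scipy, OpenCV 4.12 (cv2) and the standard library are available. Lean on these libraries where they do the work, as an engineer would, in place of code of your own. Each camera call takes 0.05 s, during which the arm holds its last target.

### The job

Someone left a knob carton lying across the mouth of the upright oak stand. First put it squarely on top of the pile of two like cartons, long side over long side; then take the three brass bolt rods from the sloping rack and drop each end-down to the bottom of its own cell of the stand: the thickest rod in the widest cell, the middle one in the middle cell, the thinnest in the narrowest. Do not shift the pile, the rim lock, the glass knob or the thumb turn, and do not knock the demonstration door.

Things in the scene. Friction and masses are not known exactly. Their poses are not given: they have to be found in the camera images.
- rack: fixed dark wooden rack, base 120 mm (x) by 200 mm (y), origin under the base's centre, z up. Three parallel black-lined V grooves, 95 mm long, 76 mm apart along y (at y = -76, 0, 76 mm), lean 35 degrees from vertical: a rod in a groove points up along (-0.574, 0, 0.819) in the rack's frame. The grooves' upper ends are 102 mm above the shelf; highest wood 105 mm
- rod_thick: loose brass bolt rod, a plain cylinder 18 mm in diameter and 166 mm long; origin at its middle, z along its length, up towards the end that is uppermost at the start. At the start its foot stands on the rack's ledge and its upper 71 mm are free above the groove; which groove it is in varies
- rod_medium: loose brass bolt rod, a plain cylinder 14 mm in diameter and 158 mm long; origin at its middle, z along its length, up towards the end that is uppermost at the start. At the start its foot stands on the rack's ledge and its upper 63 mm are free above the groove; which groove it is in varies
- rod_thin: loose brass bolt rod, a plain cylinder 10 mm in diameter and 150 mm long; origin at its middle, z along its length, up towards the end that is uppermost at the start. At the start its foot stands on the rack's ledge and its upper 55 mm are free above the groove; which groove it is in varies
- stand: fixed oak stand, an upright narrow box 104 mm (x) by 40 mm (y) by 106 mm high, origin under its centre, z up; open-topped, 5 mm walls, three cells in a row along x divided by full-height walls
- cell_wide (a point): centre of the inner floor of the stand's widest cell (34 mm along x by 30 mm along y inside, 100 mm deep to the open top), axes as the stand's; 30 mm to -x of the stand's centre
- cell_medium (a point): centre of the inner floor of the stand's middle cell (28 mm along x by 30 mm along y inside, 100 mm deep to the open top), axes as the stand's; 6 mm to +x of the stand's centre
- cell_narrow (a point): centre of the inner floor of the stand's narrowest cell (22 mm along x by 30 mm along y inside, 100 mm deep to the open top), axes as the stand's; 36 mm to +x of the stand's centre
- carton_loose: closed cardboard carton 80 mm (x) by 60 mm (y) by 45 mm high, 0.2 to 0.4 kg; origin at the centre of its underside, z up. At the start it lies on top of the stand, over the cells
- carton_middle: closed cardboard carton 80 mm (x) by 60 mm (y) by 45 mm high, 0.2 to 0.4 kg; origin at the centre of its underside, z up. The upper one of the pile of two
- carton_bottom: closed cardboard carton 80 mm (x) by 60 mm (y) by 45 mm high, 0.2 to 0.4 kg; origin at the centre of its underside, z up. The lower one of the pile, on the shelf
- demo_door: bystander, fixed: white demonstration door edge 100 mm (x) by 40 mm (y), 240 mm high, on a 110 by 120 mm foot, brass knobs of 50 mm reaching 75 mm to either side in y at 130 mm height, 12 mm to +x; origin under its centre
- rim_lock: bystander, loose: cast iron rim lock lying flat, 90 (x) by 130 (y) by 26 mm high, with a latch 11 mm past its +y end; origin at the centre of its underside
- glass_knob: bystander, loose: glass door knob 58 mm across, 54 mm high; origin at the centre of its underside
- thumb_turn: bystander, loose: black thumb turn, 48 mm rose, 35 mm high; origin at the centre of its underside
Things that resemble listed ones, but are neither listed nor needed, are in the scene too. What is shaped like the carton_loose but blue or pink is not meant.

How it is judged:
By the outcome, as a careful person would: the job done as asked, in the order asked, and still so for the second after the job is handed in, with the robot touching nothing.
It also fails if it takes over 72 s, if anything falls off the work surface, if the arm or the gripper's body presses on something with over 40 N, if the wrist force passes 120 N, or if a joint passes its speed limit or range.

## Working session

There is one attempt and no reset: what is moved stays moved. The work goes in short steps, Python scripts to look and compute and a shell command to move; the robot and the scene stay as the last step left them, time stands still between calls to the robot, and variables do not carry over. Pictures are saved under pics/ and viewed, and the job is handed in when it is done.

```bash
ls -la; mkdir -p pics; python3 - <<'E'
from cell import telemetry, optics, env, models
import cv2
print(telemetry.get_obs(), env.tip_reach)
for n in ("side","top"):
    c=optics.read_camera(n); cv2.imwrite(f"pics/{n}0.png",c["image"])
    print(n,c["fx"],c["fy"],c["cx"],c["cy"],c["k1"],c["cam_to_world"])
E
```

```text
total 12
drwxr-xr-x  3 agent agent 4096 Dec  6 07:34 .
drwxr-xr-x 23 root  root  4096 Dec  6 07:34 ..
drwxr-xr-x  2 agent agent 4096 Dec  6 07:34 pics
{'time_s': 0.0, 'qpos': array([64.40693918, 18.43758562, -4.01613048, 83.17380314,  1.29516387,
       78.5404731 , -3.26108344]), 'joint_velocities': array([-0.0524115 , -0.01745481, -0.00141938,  0.11667982, -0.12199439,
       -0.05210548,  0.04646063]), 'effort': array([-6.54580867e-05, -4.91294789e+01, -4.04130695e-01, -3.12522089e+01,
       -6.39413833e-02,  4.38973715e-02,  1.72577943e-04]), 'tool_pos': array([ 0.28875593, -0.58176938,  0.2384879 ]), 'tool_rot': array([-176.94935171,   89.8932399 ,  119.452952  ]), 'force': array([-0.09070431,  0.75609856,  0.8243942 ]), 'wrist_torque': array([0.00058973, 0.01314472, 0.00797783]), 'grip_width': 0.08677415546196178} 0.017
side 492.03858785260576 492.03858785260576 278.760991828258 207.20208994810028 -0.01817701658070067 [[-0.97400679  0.14074818 -0.17748446  0.37616905]
 [-0.22549049 -0.67702997  0.70056011  0.70568237]
 [-0.02155974  0.72237135  0.69116916  0.80087287]
 [ 0.          0.          0.          1.        ]]
top 408.8152874727161 408.8152874727161 283.65167612513835 204.83887083522325 0.041498821288451684 [[ 1.05384874e-02  9.95108029e-01 -9.82290727e-02  4.83554817e-01]
 [-9.99932269e-01  1.00021467e-02 -5.95095924e-03  9.28124797e-04]
 [-4.93934572e-03  9.82851337e-02  9.95146037e-01  9.15107479e-01]
 [ 0.00000000e+00  0.00000000e+00  0.00000000e+00  1.00000000e+00]]
```

View pics/side0.png

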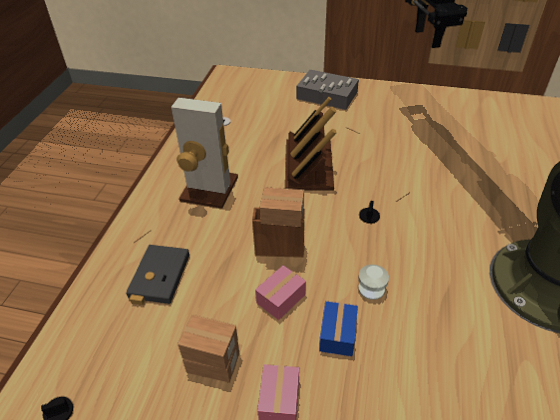

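View pics/top0.png

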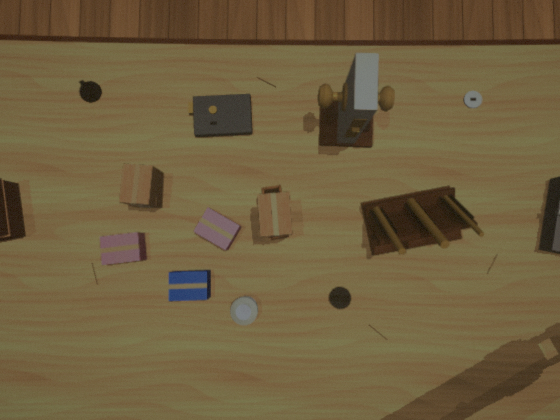

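```bash
cat > h.py <<'E'
import numpy as np, cv2
from cell import telemetry, optics, env, models
from scipy.spatial.transform import Rotation as Rn
def cloud(c):
    H,W=c["range_z"].shape
    K=np.array([[c["fx"],0,c["cx"]],[0,c["fy"],c["cy"]],[0,0,1.]])
    u,v=np.meshgrid(np.arange(W),np.arange(H))
    p=np.stack([u,v],-1).reshape(-1,1,2).astype(float)
    n=cv2.undistortPoints(p,K,np.array([c["k1"],0,0,0.])).reshape(H,W,2)
    z=c["range_z"].astype(float)
    P=np.stack([n[...,0]*z,-n[...,1]*z,-z,np.ones_like(z)],-1)@c["cam_to_world"].T
    P=P[...,:3]; P[z==0]=np.nan
    return P
def proj(c,X):
    X=np.atleast_2d(X); q=(np.c_[X,np.ones(len(X))]@np.linalg.inv(c["cam_to_world"]).T)
    a=q[:,0]/-q[:,2]; b=-q[:,1]/-q[:,2]; s=1+c["k1"]*(a*a+b*b)
    return np.c_[a*s*c["fx"]+c["cx"], b*s*c["fy"]+c["cy"]]
def tool():
    o=telemetry.get_obs(); return o["tool_pos"],Rn.from_euler("xyz",o["tool_rot"],degrees=True),o
E
python3 - <<'E'
from h import *
for n in ("side","top"):
    c=optics.read_camera(n);P=cloud(c)
    np.savez(f"{n}0.npz",P=P,img=c["image"])
    for l in ["rack","rod_thick","rod_medium","rod_thin","stand","carton_loose","demo_door","rim_lock","glass_knob","thumb_turn"]:
        for m in models.masks_of(n,l):
            if m["confidence"]<.3: continue
            k=m["pixels"]; v,u=np.where(k); Q=P[k]
            print(n,l,round(m["confidence"],2),"px",int(u.mean()),int(v.mean()),k.sum(),"med",np.nanmedian(Q,0).round(3),"min",np.nanpercentile(Q,2,0).round(3),"max",np.nanpercentile(Q,98,0).round(3))
E
```

```text
side rack 0.67 px 308 162 2307 med [ 0.533 -0.225  0.033] min [ 0.478 -0.355  0.006] max [ 0.606 -0.172  0.1  ]
side rod_thick 0.59 px 313 130 371 med [ 0.53  -0.272  0.115] min [ 0.489 -0.283  0.041] max [ 0.582 -0.259  0.17 ]
side rod_medium 0.7 px 315 149 264 med [ 0.508 -0.2    0.117] min [ 0.477 -0.209  0.041] max [ 0.563 -0.188  0.16 ]
side rod_thin 0.72 px 317 110 149 med [ 0.538 -0.354  0.108] min [ 0.513 -0.559 -0.001] max [ 0.57  -0.343  0.148]
side rod_thin 0.6 px 369 214 301 med [ 0.372 -0.112  0.007] min [ 0.351 -0.138  0.001] max [ 0.394 -0.094  0.036]
side stand 0.82 px 276 238 1733 med [0.552 0.043 0.056] min [0.499 0.015 0.003] max [0.599 0.052 0.107]
side carton_loose 0.98 px 278 392 2077 med [0.475 0.358 0.046] min [0.444 0.312 0.023] max [0.505 0.392 0.049]
side carton_loose 0.95 px 279 292 1733 med [0.517 0.161 0.045] min [0.478 0.11  0.002] max [0.561 0.196 0.048]
side carton_loose 0.86 px 281 206 1536 med [0.54  0.045 0.15 ] min [ 0.502 -0.006  0.109] max [0.579 0.056 0.154]
side carton_loose 0.75 px 337 328 1672 med [0.399 0.22  0.045] min [0.371 0.168 0.006] 
[... 1891 characters left out ...]
max [0.581 0.052 0.154]
top carton_loose 0.3 px 427 222 584 med [ 0.53  -0.274  0.114] min [ 0.486 -0.291  0.041] max [ 0.583 -0.261  0.171]
top demo_door 0.73 px 353 104 4768 med [ 0.754 -0.121  0.15 ] min [ 0.709 -0.2    0.002] max [ 0.812 -0.066  0.242]
top demo_door 0.45 px 461 214 314 med [ 0.55  -0.35   0.095] min [ 0.509 -0.36   0.033] max [ 0.593 -0.337  0.152]
top rim_lock 0.57 px 221 114 2415 med [0.773 0.147 0.023] min [0.729 0.084 0.009] max [0.817 0.215 0.027]
top glass_knob 0.96 px 243 310 648 med [0.349 0.087 0.05 ] min [0.321 0.061 0.001] max [0.373 0.114 0.057]
top thumb_turn 0.89 px 339 297 333 med [ 0.374 -0.116  0.007] min [ 0.351 -0.136  0.004] max [ 0.391 -0.097  0.037]
```

```bash
python3 - <<'E'
import cv2
i=cv2.imread("pics/top0.png"); cv2.imwrite("pics/top0z.png",cv2.resize(i[150:300,80:500],None,fx=1.9,fy=1.9,interpolation=cv2.INTER_CUBIC)*1)
i=cv2.imread("pics/side0.png"); cv2.imwrite("pics/side0z.png",cv2.resize(i[90:400,160:400],None,fx=1.9,fy=1.9,interpolation=cv2.INTER_CUBIC))
E
```

```text
(no output)
```

View pics/top0z.png

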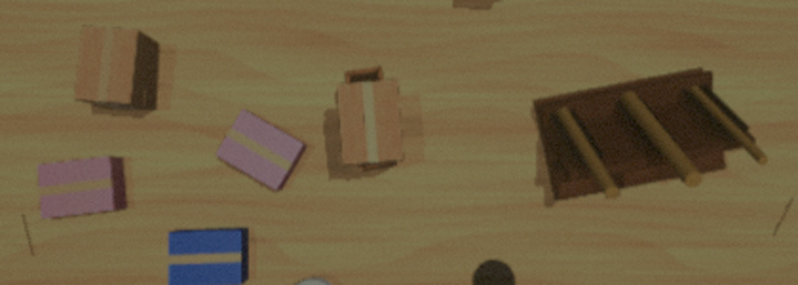

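View pics/side0z.png

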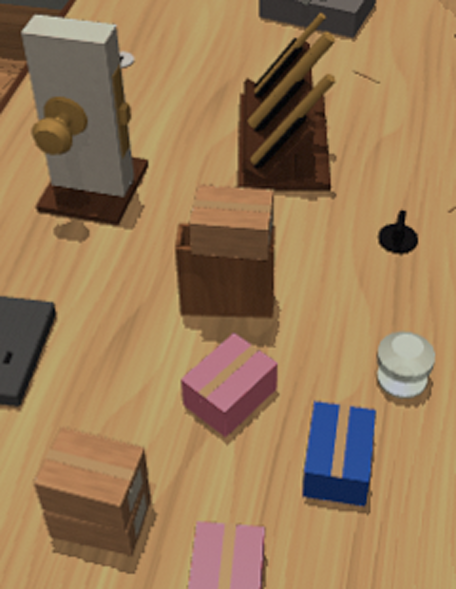

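```bash
cat >> h.py <<'E'
def rect(P,lo,hi,box):
    x0,x1,y0,y1=box
    k=(P[...,2]>lo)&(P[...,2]<hi)&(P[...,0]>x0)&(P[...,0]<x1)&(P[...,1]>y0)&(P[...,1]<y1)
    Q=P[k]; r=cv2.minAreaRect((Q[:,:2]*1000).astype(np.float32)); 
    b=cv2.boxPoints(r); e=[b[1]-b[0],b[2]-b[1]]; e=max(e,key=np.linalg.norm)
    return np.array(r[0]).round(1),np.array(r[1]).round(1),round(float(np.degrees(np.arctan2(e[1],e[0]))%180),2),np.median(Q[:,2]).round(4),len(Q)
def cyl(Q):
    # axis and radius-ish by PCA
    m=Q.mean(0); u,s,v=np.linalg.svd(Q-m); d=v[0]*np.sign(v[0][2]); return m,d
E
python3 - <<'E'
from h import *
for n in ("side","top"):
    P=np.load(f"{n}0.npz")["P"]
    print(n,"loose",rect(P,.146,.16,(.47,.62,-.03,.1)))
    print(n,"pile",rect(P,.083,.1,(.5,.7,.2,.45)))
    print(n,"stand",rect(P,.1,.112,(.47,.65,-.03,.1)))
    k=(P[...,2]>.006)&(P[...,2]<.015)&(P[...,0]>.4)&(P[...,0]<.7)&(P[...,1]>-.42)&(P[...,1]<-.14)
    print(n,"rackbase",rect(P,.006,.016,(.42,.68,-.42,-.14)))
    print(n,"door",rect(P,.235,.25,(.65,.9,-.3,.05)))
    print(n,"rods tops", [ (P[(P[...,2]>z)&(P[...,0]>.42)&(P[...,0]<.7)&(P[...,1]>a)&(P[...,1]<b)]).max(0).round(3) for z,a,b in ((.11,-.23,-.15),(.11,-.32,-.24),(.11,-.4,-.33))])
E
```

```text
side loose (array([543.,  23.]), array([80.4, 64. ]), 5.61, np.float64(0.1516), 940)
side pile (array([606.9, 306.9]), array([60.8, 81.2]), 176.52, np.float64(0.091), 1650)
side stand (array([549.3,  31.3]), array([104.4,  55.9]), 11.48, np.float64(0.1072), 181)
side rackbase (array([ 568.5, -269.1]), array([172. , 207.1]), 101.38, np.float64(0.0104), 804)
side door (array([ 764.1, -131.6]), array([ 43.8, 101.5]), 177.8, np.float64(0.2407), 576)
side rods tops [array([ 0.516, -0.195,  0.163]), array([ 0.538, -0.267,  0.173]), array([ 0.541, -0.347,  0.154])]
top loose (array([542.9,  23. ]), array([80. , 59.9]), 5.46, np.float64(0.1518), 1356)
top pile (array([606.1, 306.7]), array([62.7, 80.2]), 176.5, np.float64(0.0909), 1229)
top stand (array([551.2,  22.4]), array([104.5,  42.1]), 10.32, np.float64(0.1064), 121)
top rackbase (array([ 565.8, -269.5]), array([170.4, 201.5]), 101.66, np.float64(0.0104), 1054)
top door (array([ 763.4, -132.7]), array([ 41.6, 101.1]), 177.42, np.float64(0.2406), 1401)
top rods tops [array([ 0.518, -0.196,  0.164]), array([ 0.54 , -0.269,  0.174]), array([ 0.543, -0.35 ,  0.153])]
```

```bash
cat >> h.py <<'E'
def down(yaw_z):
    a=np.radians(yaw_z); z=np.array([np.cos(a),np.sin(a),0]); x=np.array([0,0,-1.]); return Rn.from_matrix(np.c_[x,np.cross(z,x),z])
def plan(pos_mm,R):
    p,R0,o=tool(); d=R0.inv().apply(np.array(pos_mm)/1000-p)*1000; r=(R0.inv()*R).as_rotvec()
    print("t",round(o["time_s"],2),"shift",d.round(1),"turn",r.round(4),"deg",round(np.degrees(np.linalg.norm(r)),1),"dist",round(np.linalg.norm(d),1))
E
python3 - <<'E'
from h import *
p,R,o=tool(); print(R.as_matrix().round(3))
plan([543,23,240],down(95.5)); plan([543,23,240],down(-84.5))
E
```

```text
[[-0.     0.896  0.445]
 [-0.     0.445 -0.896]
 [-1.    -0.     0.   ]]
t 1.2 shift [  -0.5  496.6 -429.2] turn [-2.7768e+00 -0.0000e+00  1.0000e-04] deg 159.1 dist 656.4
t 1.2 shift [  -0.5  496.6 -429.2] turn [3.648e-01 1.000e-04 0.000e+00] deg 20.9 dist 656.4
```

```bash
python3 -m pendant '[[87,[0,250,-215],[0.18,0,0]],[87,[0,250,-215],[0.18,0,0]],[87,[0,250,-215],[0.18,0,0]],[87,[0,250,-215],[0.18,0,0]],[87,[0,250,-215],[0.18,0,0]],[87,[0,250,-215],[0.18,0,0]],[87,[0,250,-215],[0.18,0,0]],[87,[0,250,-215],[0.18,0,0]],[87,[0,250,-215],[0.18,0,0]],[87,[0,250,-215],[0.18,0,0]]]' 30; python3 -c "
from h import *
plan([543,23,240],down(-84.5))"
```

```text
time_s: 2.03
tool_pos: [0.4186, -0.2761, 0.2401]
tool_rot: [23.3, 89.9, -50.3]
force: [0.6, -1.0, -0.1]
grip_width: 0.0867
t 2.03 shift [-1.000e-01  2.038e+02 -2.518e+02] turn [ 0.1905  0.001  -0.0006] deg 10.9 dist 323.9
```

```bash
python3 -m pendant '[[87,[0,204,-252],[0.19,0,0]],[87,[0,204,-252],[0.19,0,0]],[87,[0,204,-252],[0.19,0,0]],[87,[0,204,-252],[0.19,0,0]],[87,[0,204,-252],[0.19,0,0]],[87,[0,204,-252],[0.19,0,0]],[87,[0,204,-252],[0.19,0,0]],[87,[0,204,-252],[0.19,0,0]],[87,[0,204,-252],[0.19,0,0]],[87,[0,204,-252],[0.19,0,0]]]'; python3 -c "
from h import *
plan([543,23,136],down(-84.5))"
```

```text
time_s: 2.87
tool_pos: [0.5441, 0.0212, 0.2393]
tool_rot: [-161.9, 90.0, 113.5]
force: [0.4, -0.5, 0.0]
grip_width: 0.0871
t 2.87 shift [103.3  -0.9  -1.8] turn [-0.0022 -0.0006  0.0002] deg 0.1 dist 103.3
```

```bash
python3 -m pendant '[[87,[30,-1,-2],[0,0,0]],[87,[60,-1,-2],[0,0,0]],[87,[85,-1,-2],[0,0,0]],[87,[103,-1,-2],[0,0,0]],[87,[103,-1,-2],[0,0,0]],[40,[103,-1,-2],[0,0,0]],[40,[103,-1,-2],[0,0,0]],[40,[103,-1,-2],[0,0,0]],[40,[103,-1,-2],[0,0,0]],[40,[103,-1,-2],[0,0,0]]]' 25; python3 -c "
from h import *
plan([543,23,136],down(-84.5))"
```

```text
time_s: 3.7
tool_pos: [0.5431, 0.022, 0.1377]
tool_rot: [78.1, 89.9, -6.8]
force: [-1.3, 4.6, 1.8]
grip_width: 0.0616
t 3.7 shift [ 1.7  0.  -1. ] turn [-0.0055  0.0004 -0.0021] deg 0.3 dist 2.0
```

```bash
python3 -m pendant '[[40,[0,0,0],[0,0,0]],[40,[-15,0,0],[0,0,0]],[40,[-40,0,0],[0,0,0]],[40,[-70,0,0],[0,0,0]],[40,[-100,0,0],[0,0,0]],[40,[-100,0,0],[0,0,0]]]'; python3 - <<'E'
from h import *
plan([606.5,306.8,240],down(-93.5))
c=optics.read_camera("side"); cv2.imwrite("pics/side1.png",c["image"])
E
```

```text
time_s: 4.2
tool_pos: [0.5453, 0.0226, 0.2425]
tool_rot: [80.5, 89.4, -4.3]
force: [1.9, -0.0, -2.0]
grip_width: 0.0595
t 4.2 shift [   2.9   86.7 -277.5] turn [ 0.1521  0.0009 -0.0097] deg 8.7 dist 290.7
```

View pics/side1.png

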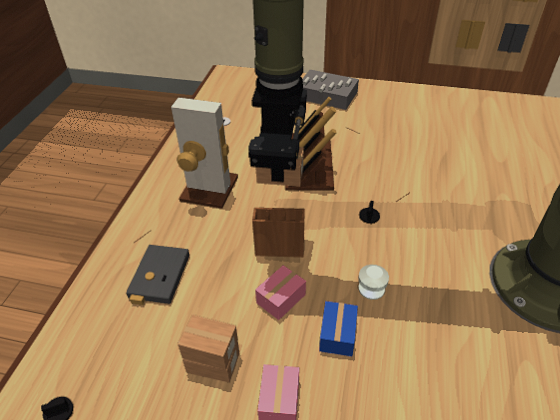

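```bash
python3 -m pendant '[[40,[2,25,-80],[0.04,0,0]],[40,[2,50,-160],[0.09,0,0]],[40,[2,75,-240],[0.13,0,-0.01]],[40,[2,87,-277],[0.152,0,-0.01]],[40,[2,87,-277],[0.152,0,-0.01]],[40,[2,87,-277],[0.152,0,-0.01]],[40,[2,87,-277],[0.152,0,-0.01]],[40,[2,87,-277],[0.152,0,-0.01]],[40,[2,87,-277],[0.152,0,-0.01]],[40,[2,87,-277],[0.152,0,-0.01]]]'; python3 - <<'E'
from h import *
plan([606.5,306.8,123],down(-93.5))
for n in ("top","side"):
    c=optics.read_camera(n); cv2.imwrite(f"pics/{n}2.png",c["image"]); P=cloud(c); np.savez(f"{n}2.npz",P=P)
    print(rect(P,.1,.112,(.47,.65,-.03,.1)))
    k=(P[...,0]>.5)&(P[...,0]<.7)&(P[...,1]>.2)&(P[...,1]<.42)&(P[...,2]>.2)&(P[...,2]<.255)
    Q=P[k]; print(np.histogram(Q[:,2],10))
    print("c",rect(P,.205,.25,(.5,.72,.2,.42)))
    print("pile",rect(P,.083,.1,(.5,.7,.2,.45)))
c=cv2.imread("pics/top2.png"); cv2.imwrite("pics/top2z.png",cv2.resize(c[140:300,80:340],None,fx=3,fy=3,interpolation=cv2.INTER_CUBIC))
E
```

```text
time_s: 5.08
tool_pos: [0.6031, 0.3052, 0.2321]
tool_rot: [-75.3, 89.2, -168.7]
force: [0.2, -1.2, -2.8]
grip_width: 0.0599
t 5.08 shift [109.1   4.7  -2.2] turn [0.0008 0.0034 0.0129] deg 0.8 dist 109.2
(array([550.8,  23.9]), array([104.,  40.]), 9.74, np.float64(0.1067), 436)
(array([ 13,  19,  15,  19,  14,  16,  19,  14,  62, 494]), array([0.20160491, 0.20641959, 0.21123428, 0.21604897, 0.22086366,
       0.22567835, 0.23049303, 0.23530772, 0.24012241, 0.2449371 ,
       0.24975178]))
c (array([597.6, 305.3]), array([61.5, 70.9]), 176.73, np.float64(0.2461), 676)
pile (array([605.8, 305.6]), array([60.8, 80.2]), 175.6, np.float64(0.0908), 487)
(array([551.2,  23.3]), array([104.,  45.]), 8.94, np.float64(0.1057), 494)
(array([ 74,  87,  87,  93, 103,  87, 112,  98, 696,  14]), array([0.20215826, 0.20741428, 0.21267029, 0.21792631, 0.22318232,
       0.22843833, 0.23369435, 0.23895036, 0.24420638, 0.24946239,
       0.25471841]))
c (array([581.9, 302.2]), array([49.8, 78.8]), 102.3, np.float64(0.2442), 1404)
pile (array([606.9, 307. ]), array([61. , 81.2]), 176.17, np.float64(0.091), 1653)
```

View pics/top2z.png

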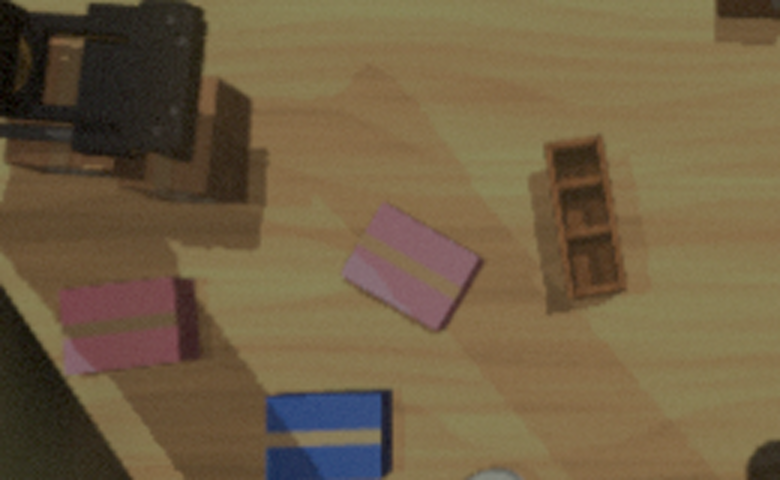

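View pics/side2.png

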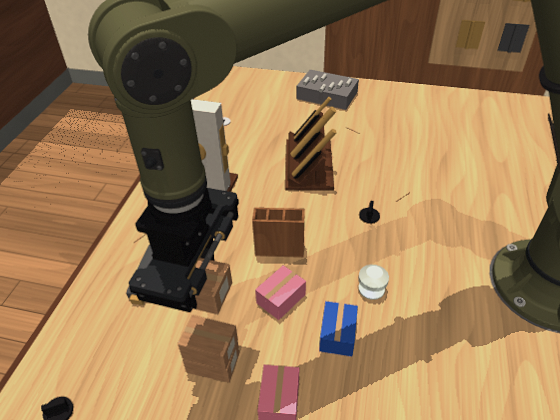

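```bash
python3 -m pendant '[[40,[25,5,-2],[0,0.003,0.013]],[40,[50,5,-2],[0,0.003,0.013]],[40,[75,5,-2],[0,0.003,0.013]],[40,[90,5,-2],[0,0.003,0.013]],[40,[93,5,-2],[0,0.003,0.013]],[40,[93,5,-2],[0,0.003,0.013]],[40,[93,5,-2],[0,0.003,0.013]]]'; python3 - <<'E'
from h import *
plan([606.3,306.5,123],down(-93.7))
c=optics.read_camera("side"); P=cloud(c)
for z in (.05,.07,.085,.105,.12,.13,.14): print(z)
cv2.imwrite("pics/side3.png",cv2.resize(c["image"][250:400,120:290],None,fx=4,fy=4,interpolation=cv2.INTER_CUBIC))
E
```

```text
time_s: 5.77
tool_pos: [0.609, 0.3067, 0.1427]
tool_rot: [119.0, 89.7, 25.4]
force: [0.2, 1.2, -1.9]
grip_width: 0.0598
t 5.77 shift [19.7 -2.7  0.4] turn [ 0.0017 -0.0026 -0.0047] deg 0.3 dist 19.9
0.05
0.07
0.085
0.105
0.12
0.13
0.14
```

View pics/side3.png

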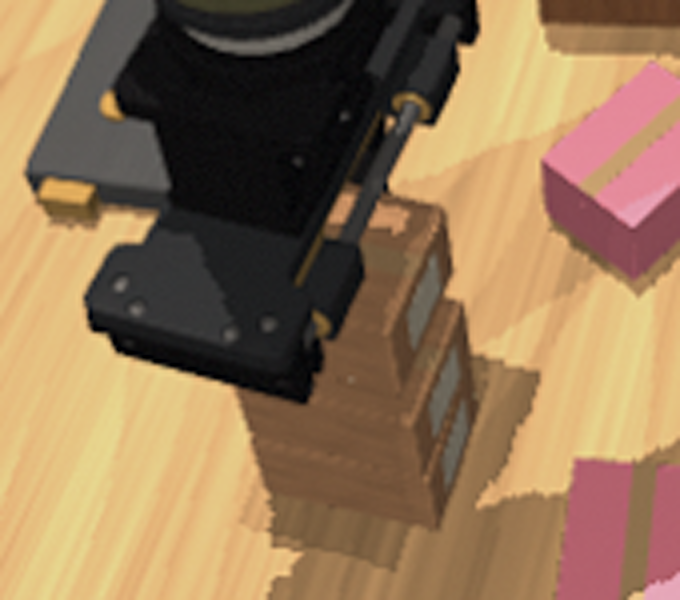

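```bash
cat >> h.py <<'E'
def faces(P,c,yaw,zs):
    a=np.radians(yaw); ex=np.array([np.cos(a),np.sin(a)]); ey=np.array([-ex[1],ex[0]])
    D=P[...,:2]-np.array(c)/1000; X=D@ex*1000; Y=D@ey*1000; Z=P[...,2]
    for lo,hi in zs:
        k=(Z>lo)&(Z<hi)&(abs(X)<60)&(abs(Y)<45)
        kx=k&(X<-30)&(abs(Y)<25); ky=k&(Y>20)&(abs(X)<33)
        f=[np.round(np.nanpercentile(X[kx],[10,50]),1) if kx.sum() else None, np.round(np.nanpercentile(Y[ky],[50,90]),1) if ky.sum() else None]
        print(lo,hi,f,kx.sum(),ky.sum())
E
python3 - <<'E'
from h import *
c=optics.read_camera("side"); faces(cloud(c),(606.3,306.5),-3.7,[(.01,.04),(.05,.083),(.115,.128),(.128,.15)])
plan([606.3,306.5,123],down(-93.7))
E
```

```text
0.01 0.04 [array([-40.6, -39.7]), array([30.5, 32.1])] 117 296
0.05 0.083 [array([-39.7, -39.3]), array([29.3, 30. ])] 153 347
0.115 0.128 [array([-37.3, -36.7]), array([29.2, 29.8])] 67 71
0.128 0.15 [array([-37.4, -36.8]), array([29.4, 36.7])] 128 127
t 5.87 shift [20.5 -2.9  1.4] turn [ 0.0025 -0.0036 -0.0059] deg 0.4 dist 20.8
```

```bash
python3 -m pendant '[[40,[5,-2.5,0.5],[0,0,0]],[40,[10,-2.5,0.5],[0,0,0]],[40,[14,-2.5,0.5],[0,0,0]],[40,[17,-2.5,0.5],[0,0,0]],[40,[19,-2.5,0.5],[0,0,0]],[40,[20,-2.5,0.5],[0,0,0]],[40,[20,-2.5,0.5],[0,0,0]]]'; python3 - <<'E'
from h import *
c=optics.read_camera("side"); faces(cloud(c),(606.3,306.5),-3.7,[(.01,.04),(.05,.083),(.095,.107),(.107,.13)])
plan([606.3,306.5,123],down(-93.7))
E
```

```text
time_s: 6.45
tool_pos: [0.6055, 0.3071, 0.1218]
tool_rot: [119.7, 89.8, 26.2]
force: [-1.4, -1.6, 0.7]
grip_width: 0.0597
0.01 0.04 [array([-40.6, -39.7]), array([30.4, 32. ])] 116 293
0.05 0.083 [array([-39.7, -39.2]), array([29.3, 30. ])] 159 220
0.095 0.107 [array([-40.9, -40.4]), array([28.7, 29.5])] 61 50
0.107 0.13 [array([-41. , -40.5]), array([29. , 36.1])] 121 103
t 6.5 shift [-1.2  0.9  0.5] turn [ 0.0033 -0.0017 -0.0029] deg 0.3 dist 1.6
```

```bash
python3 -m pendant '[[62,[0.5,0.5,0],[0,0,0]],[66,[0.5,0.5,0],[0,0,0]],[75,[0.5,0.5,0],[0,0,0]],[87,[0.5,0.5,0],[0,0,0]],[87,[0.5,0.5,0],[0,0,0]],[87,[-20,0,0],[0,0,0]],[87,[-50,0,0],[0,0,0]],[87,[-90,0,0],[0,0,0]],[87,[-130,0,0],[0,0,0]],[87,[-150,0,0],[0,0,0]]]'; python3 - <<'E'
from h import *
c=optics.read_camera("side"); P=cloud(c);faces(P,(606.3,306.5),-3.7,[(.01,.04),(.05,.083),(.095,.107),(.107,.13)])
p,R,o=tool();print(R.as_matrix().round(3))
cv2.imwrite("pics/side4.png",c["image"]); print(rect(P,.13,.145,(.5,.72,.2,.42)))
c=optics.read_camera("top"); cv2.imwrite("pics/top4.png",c["image"])
for z in [( .1,.112)]: print("stand",rect(cloud(c),*z,(.47,.65,-.03,.1)))
for l in ["cell_wide","cell_medium","cell_narrow"]:
  print(l,[(round(m["confidence"],2),(np.array(m["centre"])*[420,560]).round(1)) for m in models.landmark_of("top",l)[:2]])
def st(cx,cy,yaw):
  a=np.radians(yaw); 
  return lambda x,z:(np.array([cx+x*np.cos(a),cy+x*np.sin(a),z])/1000)
s=st(551,23.7,9.8)
for x in (-30,6,36): print(x,s(x,6),proj(c,s(x,6))[0][::-1].round(1))
E
```

```text
time_s: 7.33
tool_pos: [0.6063, 0.3081, 0.2773]
tool_rot: [123.7, 89.4, 30.2]
force: [-0.3, 0.3, 0.7]
grip_width: 0.0866
0.01 0.04 [array([-40.8, -39.6]), array([30.3, 32. ])] 114 302
0.05 0.083 [array([-39.7, -39.2]), array([29.3, 30.1])] 152 360
0.095 0.107 [array([-40.9, -40.3]), array([28.9, 29.7])] 58 145
0.107 0.13 [array([-40.9, -40.4]), array([28.8, 29.7])] 129 277
[[ 0.014  0.998 -0.061]
 [ 0.008 -0.061 -0.998]
 [-1.     0.013 -0.008]]
(array([605.9, 306.2]), array([60.9, 81.3]), 176.43, np.float64(0.1357), 1691)
stand (array([550.8,  23.8]), array([104.,  40.]), 9.77, np.float64(0.1067), 429)
cell_wide [(0.72, array([229.1, 276. ])), (0.52, array([214.8, 275.3]))]
cell_medium [(0.69, array([211.9, 275.4]))]
cell_narrow [(0.78, array([196.3, 272.1]))]
-30 [0.52143776 0.01859372 0.006     ] [228.  277.9]
6 [0.55691245 0.02472126 0.006     ] [212.1 275.3]
36 [0.58647468 0.02982754 0.006     ] [198.9 273.2]
```

View pics/side4.png

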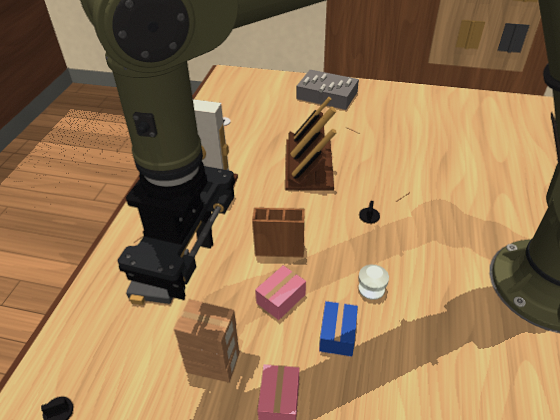

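```bash
cat > rods.py <<'E'
from h import *
from scipy.optimize import least_squares
S={"thin":(5,150,(.545,-.35)),"thick":(9,166,(.54,-.275)),"medium":(7,158,(.515,-.2))}
def fit(P,name,yaw0=11.5):
    r,L,_=S[name]
    reg={"thin":(-.385,-.325),"thick":(-.31,-.24),"medium":(-.23,-.165)}[name]
    a=np.radians(yaw0); d0=np.array([-.574*np.cos(a),-.574*np.sin(a),.819])
    k=(P[...,2]>.112)&(P[...,2]<.19)&(P[...,0]>.44)&(P[...,0]<.64)&(P[...,1]>reg[0])&(P[...,1]<reg[1])
    Q=P[k]*1000; m=Q.mean(0)
    def ax(p):
        d=d0+np.array([p[2],p[3],0]); d/=np.linalg.norm(d)
        # point on plane z=130
        return np.array([p[0],p[1],130.]),d
    def f(p):
        c,d=ax(p); V=Q-c; return np.linalg.norm(V-np.outer(V@d,d),axis=1)-r
    p0=[m[0],m[1],0,0]; c=m-d0*(m[2]-130)/d0[2]; p0=[c[0],c[1],0,0]
    s=least_squares(f,p0,loss="soft_l1",f_scale=1.0,x_scale=[1,1,.01,.01])
    c,d=ax(s.x); t=np.percentile((Q-c)@d,99.5); top=c+d*t
    print(name,len(Q),"at z130",c.round(1),"dir",d.round(3),"tilt",np.degrees(np.arccos(d[2])).round(1),"az",np.degrees(np.arctan2(-d[1],-d[0])).round(1),"top",top.round(1),"rms",np.sqrt(np.median(s.fun**2)).round(2))
    return c,d,top
if __name__=="__main__":
    for n in ("side","top"):
        P=np.load(f"{n}0.npz")["P"]; print(n)
        for k in S: fit(P,k)
E
python3 rods.py
```

```text
side
thin 80 at z130 [ 524.8 -356.7  130. ] dir [-0.594 -0.129  0.794] tilt 37.4 az 12.2 top [ 507.8 -360.4  152.8] rms 0.98
thick 221 at z130 [ 515.3 -281.5  130. ] dir [-0.561 -0.125  0.818] tilt 35.1 az 12.6 top [ 488.5 -287.5  169. ] rms 1.03
medium 156 at z130 [ 497.  -207.4  130. ] dir [-0.574 -0.133  0.808] tilt 36.1 az 13.0 top [ 475.3 -212.4  160.5] rms 1.05
top
thin 117 at z130 [ 522.3 -356.8  130. ] dir [-0.589 -0.108  0.801] tilt 36.8 az 10.4 top [ 506.3 -359.8  151.7] rms 0.6
thick 316 at z130 [ 514.4 -280.9  130. ] dir [-0.587 -0.107  0.802] tilt 36.7 az 10.4 top [ 486.2 -286.1  168.6] rms 0.59
medium 210 at z130 [ 496.7 -207.   130. ] dir [-0.575 -0.149  0.805] tilt 36.4 az 14.5 top [ 474.8 -212.6  160.7] rms 0.55
```

```bash
cat >> h.py <<'E'
def tilt(az=11.,t=35.):
    a=np.radians(az);t=np.radians(t); d=np.array([-np.sin(t)*np.cos(a),-np.sin(t)*np.sin(a),np.cos(t)])
    z=np.array([np.sin(a),-np.cos(a),0]); x=-d
    return d,Rn.from_matrix(np.c_[x,np.cross(z,x),z])
E
python3 - <<'E'
from h import *
d,R=tilt(); top=np.array([507,-360.,152.2])
plan(top+120*d,R); plan(top+45*d,R)
E
```

```text
t 7.58 shift [  18.8 -123.5  688.6] turn [-0.2455  0.0763  0.6054] deg 37.7 dist 699.8
t 7.58 shift [ 80.3 -82.  677.9] turn [-0.2455  0.0763  0.6054] deg 37.7 dist 687.5
```

```bash
python3 -m pendant '[[87,[0,-60,340],[-0.12,0.04,0.3]],[87,[0,-60,340],[-0.12,0.04,0.3]],[87,[0,-60,340],[-0.12,0.04,0.3]],[87,[0,-60,340],[-0.12,0.04,0.3]],[87,[0,-60,340],[-0.12,0.04,0.3]],[87,[0,-60,340],[-0.12,0.04,0.3]],[60,[0,-60,340],[-0.12,0.04,0.3]],[45,[0,-60,340],[-0.12,0.04,0.3]],[45,[0,-60,340],[-0.12,0.04,0.3]],[45,[0,-60,340],[-0.12,0.04,0.3]]]'; python3 - <<'E'
from h import *
d,R=tilt(); top=np.array([507,-360.,152.2])
plan(top+120*d,R); plan(top+45*d,R); print(tool()[2]["qpos"])
E
```

```text
time_s: 8.42
tool_pos: [0.5224, -0.0344, 0.2683]
tool_rot: [94.5, 72.7, 7.4]
force: [0.2, 0.4, -0.7]
grip_width: 0.0682
t 8.42 shift [-20.5 -99.5 334.1] turn [-0.1347  0.0399  0.3072] deg 19.4 dist 349.2
t 8.42 shift [ 50.9 -77.1 329.6] turn [-0.1347  0.0399  0.3072] deg 19.4 dist 342.3
[ 29.00482144  -9.94005559 -22.98002508 111.21875278  -8.85205947
  61.26253944 -78.22408517]
```

```bash
python3 -m pendant '[[45,[-20,-100,334],[-0.135,0.04,0.307]],[45,[-20,-100,334],[-0.135,0.04,0.307]],[45,[-20,-100,334],[-0.135,0.04,0.307]],[45,[-20,-100,334],[-0.135,0.04,0.307]],[45,[-20,-100,334],[-0.135,0.04,0.307]],[45,[-20,-100,334],[-0.135,0.04,0.307]],[45,[-20,-100,334],[-0.135,0.04,0.307]],[45,[-20,-100,334],[-0.135,0.04,0.307]],[45,[-20,-100,334],[-0.135,0.04,0.307]],[45,[-20,-100,334],[-0.135,0.04,0.307]]]'; python3 - <<'E'
from h import *
d,R=tilt(); top=np.array([507,-360.,152.2])
plan(top+45*d,R);plan(top-18*d,R); print(tool()[2]["qpos"])
E
```

```text
time_s: 9.25
tool_pos: [0.4426, -0.3721, 0.2498]
tool_rot: [90.0, 55.0, 11.3]
force: [-0.1, 0.1, -0.0]
grip_width: 0.0451
t 9.25 shift [72.6 -2.4  0.6] turn [ 0.0042 -0.0025 -0.0007] deg 0.3 dist 72.6
t 9.25 shift [135.6  -2.4   0.7] turn [ 0.0042 -0.0025 -0.0007] deg 0.3 dist 135.6
[ 39.4357632   -0.92721729  16.58959234 111.33025693 -37.22925076
  60.3543861   -6.3789591 ]
```

```bash
python3 -m pendant '[[45,[35,-2,1],[0.004,0,0]],[45,[70,-2,1],[0.004,0,0]],[45,[95,-2,1],[0.004,0,0]],[45,[118,-2,1],[0.004,0,0]],[45,[130,-2,1],[0.004,0,0]],[45,[135.5,-2,1],[0.004,0,0]],[45,[135.5,-2,1],[0.004,0,0]],[45,[135.5,-2,1],[0.004,0,0]]]' 20; python3 - <<'E'
from h import *
d,R=tilt(); top=np.array([507,-360.,152.2])
plan(top-18*d,R)
for n in ("side","top"):
  c=optics.read_camera(n); b=(260,40) if n=="side" else (360,150)
  cv2.imwrite(f"pics/{n}5.png",cv2.resize(c["image"][b[1]:b[1]+150,b[0]:b[0]+150],None,fx=4,fy=4,interpolation=cv2.INTER_CUBIC))
E
```

```text
time_s: 9.92
tool_pos: [0.5193, -0.3543, 0.1404]
tool_rot: [90.1, 54.8, 11.4]
force: [0.4, -0.2, 0.6]
grip_width: 0.0451
t 9.92 shift [ 0.7 -4.   3.2] turn [ 0.0039 -0.0042 -0.0034] deg 0.4 dist 5.2
```

View pics/side5.png

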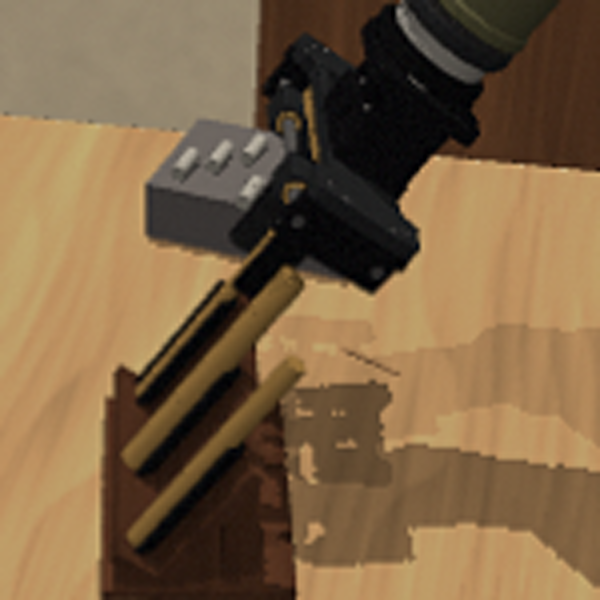

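View pics/top5.png

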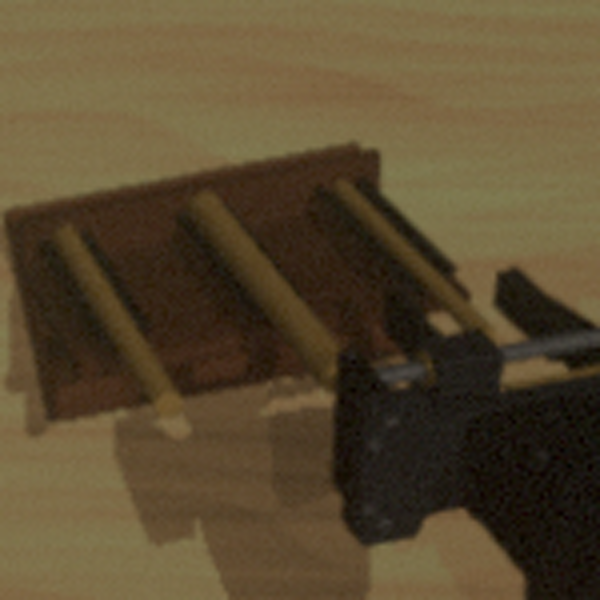

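```bash
python3 -m pendant '[[45,[0.5,-4,3],[0,-0.004,-0.003]],[45,[0.5,-4,3],[0,-0.004,-0.003]],[45,[0.5,-4,3],[0,-0.004,-0.003]],[0,[0.5,-4,3],[0,-0.004,-0.003]],[0,[0.5,-4,3],[0,-0.004,-0.003]],[0,[0.5,-4,3],[0,-0.004,-0.003]],[0,[0.5,-4,3],[0,-0.004,-0.003]],[0,[0.5,-4,3],[0,-0.004,-0.003]],[0,[0.5,-4,3],[0,-0.004,-0.003]]]' 20; python3 - <<'E'
from h import *
d,R=tilt(); top=np.array([507,-360.,152.2])
plan(top-18*d,R); plan(top+110*d,R)
E
```

```text
time_s: 10.77
tool_pos: [0.5171, -0.3574, 0.1372]
tool_rot: [89.8, 55.0, 11.1]
force: [0.1, 0.5, 0.5]
grip_width: 0.0129
t 10.77 shift [-0.2  0.1  0.6] turn [ 0.0041 -0.0008 -0.0002] deg 0.2 dist 0.7
t 10.77 shift [-1.282e+02  1.000e-01  5.000e-01] turn [ 0.0041 -0.0008 -0.0002] deg 0.2 dist 128.2
```

```bash
python3 -m pendant '[[0,[0,0,0],[0,0,0]],[0,[0,0,0],[0,0,0]],[0,[0,0,0],[0,0,0]],[0,[-10,0,0],[0,0,0]],[0,[-30,0,0],[0,0,0]],[0,[-60,0,0],[0,0,0]],[0,[-95,0,0],[0,0,0]],[0,[-130,0,0],[0,0,0]],[0,[-130,0,0],[0,0,0]]]' 25; python3 - <<'E'
from h import *
for n in ("side","top"):
  c=optics.read_camera(n); b=(260,30) if n=="side" else (360,150)
  cv2.imwrite(f"pics/{n}6.png",cv2.resize(c["image"][b[1]:b[1]+150,b[0]:b[0]+150],None,fx=4,fy=4,interpolation=cv2.INTER_CUBIC))
print(tool()[2]["qpos"])
E
```

```text
time_s: 11.52
tool_pos: [0.4414, -0.3769, 0.251]
tool_rot: [88.9, 54.7, 10.0]
force: [0.2, -0.7, 0.4]
grip_width: 0.0091
[ 39.30072692  -0.81646361  16.71785703 111.74906526 -37.47453209
  59.64431684  -5.99992574]
```

View pics/side6.png

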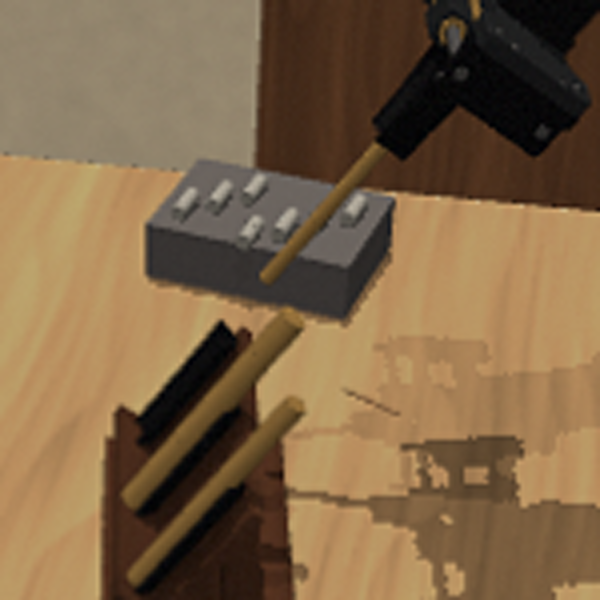

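```bash
python3 - <<'E'
from h import *
plan([450,-370,335],down(-80.2)); plan([500,-200,335],down(-80.2)); plan([586.4,29.8,300],down(-80.2))
E
```

```text
t 11.62 shift [-68.8  57.5  -1.2] turn [ 0.0234 -0.0027 -0.6126] deg 35.1 dist 89.7
t 11.62 shift [ -22.3  124.8 -158.4] turn [ 0.0234 -0.0027 -0.6126] deg 35.1 dist 202.9
t 11.62 shift [  79.8  210.8 -367.4] turn [ 0.0234 -0.0027 -0.6126] deg 35.1 dist 431.0
```

```bash
python3 -m pendant '[[0,[-30,15,0],[0,0,-0.1]],[0,[-60,45,0],[0,0,-0.2]],[0,[-69,58,-1],[0.01,0,-0.3]],[0,[-60,70,-30],[0.01,0,-0.42]],[0,[-50,85,-60],[0.02,0,-0.53]],[0,[-40,100,-95],[0.023,0,-0.613]],[0,[-30,113,-130],[0.023,0,-0.613]],[0,[-22,125,-158],[0.023,0,-0.613]],[0,[-22,125,-158],[0.023,0,-0.613]]]'; python3 - <<'E'
from h import *
plan([586.4,29.8,300],down(-80.2));print(tool()[2]["qpos"])
E
```

```text
time_s: 12.37
tool_pos: [0.5041, -0.1885, 0.3311]
tool_rot: [-164.2, 89.3, 116.7]
force: [0.8, 0.4, -0.7]
grip_width: 0.0091
t 12.37 shift [  33.   122.1 -198.5] turn [ 0.0184 -0.0116  0.0034] deg 1.3 dist 235.4
[ 19.41356097   3.55670865  -1.49068376  90.1991955   -0.40038457
  86.73074131 -61.19664119]
```

```bash
python3 -m pendant '[[0,[5,20,-33],[0.01,-0.01,0]],[0,[10,40,-66],[0.01,-0.01,0]],[0,[15,60,-100],[0.018,-0.012,0.003]],[0,[20,80,-133],[0.018,-0.012,0.003]],[0,[26,100,-165],[0.018,-0.012,0.003]],[0,[30,115,-185],[0.018,-0.012,0.003]],[0,[33,122,-198],[0.018,-0.012,0.003]],[0,[33,122,-198],[0.018,-0.012,0.003]],[0,[33,122,-198],[0.018,-0.012,0.003]]]'; python3 - <<'E'
from h import *
plan([586.4,29.8,300],down(-80.2))
for n in ("side","top"):
  c=optics.read_camera(n); b=(220,140) if n=="side" else (200,130)
  cv2.imwrite(f"pics/{n}7.png",cv2.resize(c["image"][b[1]:b[1]+150,b[0]:b[0]+150],None,fx=4,fy=4,interpolation=cv2.INTER_CUBIC))
  P=cloud(c); k=(abs(P[...,0]-.586)<.03)&(abs(P[...,1]-.03)<.03)&(P[...,2]>.135)&(P[...,2]<.275); Q=P[k]*1000
  for a in (160,185,210,235,260):
    q=Q[abs(Q[:,2]-a)<12]; print(n,a,len(q),np.median(q,0).round(1) if len(q) else 0)
  print("foot z",np.percentile(Q[:,2],1) if len(Q) else 0)
E
```

```text
time_s: 13.12
tool_pos: [0.5862, 0.018, 0.299]
tool_rot: [-23.2, 89.6, -104.1]
force: [-0.1, -0.2, -1.0]
grip_width: 0.0092
t 13.12 shift [ -1.1   2.1 -11.6] turn [-0.0122  0.0064  0.0028] deg 0.8 dist 11.8
side 160 12 [585.8  20.3 169.3]
side 185 49 [585.4  20.5 186.2]
side 210 50 [585.7  20.7 211. ]
side 235 55 [586.   20.4 233. ]
side 260 61 [584.9  21.2 260.9]
foot z 168.4952672187234
top 160 0 0
top 185 0 0
top 210 0 0
top 235 0 0
top 260 0 0
foot z 0
```

View pics/side7.png

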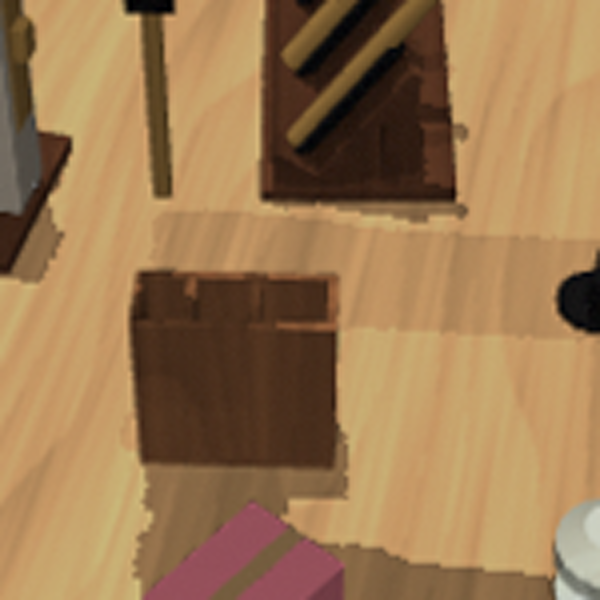

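View pics/top7.png

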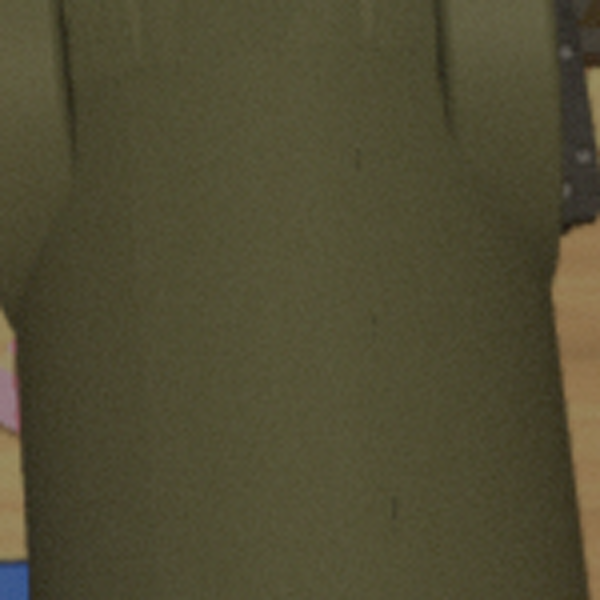

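```bash
python3 -m pendant '[[0,[10,2,-12],[-0.012,0.006,0.003]],[0,[20,2,-12],[-0.012,0.006,0.003]],[0,[35,2,-12],[-0.012,0.006,0.003]],[0,[40,2,-12],[-0.012,0.006,0.003]],[0,[40,2,-12],[-0.012,0.006,0.003]],[0,[40,2,-12],[-0.012,0.006,0.003]]]'; python3 - <<'E'
from h import *
plan([586.4,29.8,141],down(-80.2))
for n in ["side"]:
  c=optics.read_camera(n); b=(220,140)
  cv2.imwrite(f"pics/{n}8.png",cv2.resize(c["image"][b[1]:b[1]+150,b[0]:b[0]+150],None,fx=4,fy=4,interpolation=cv2.INTER_CUBIC))
  P=cloud(c); k=(abs(P[...,0]-.586)<.03)&(abs(P[...,1]-.03)<.03)&(P[...,2]>.115)&(P[...,2]<.24); Q=P[k]*1000
  for a in (140,165,190,215):
    q=Q[abs(Q[:,2]-a)<12]; print(n,a,len(q),np.median(q,0).round(1) if len(q) else 0)
E
```

```text
time_s: 13.72
tool_pos: [0.5868, 0.0287, 0.2604]
tool_rot: [74.2, 89.8, -6.2]
force: [0.3, 0.3, -1.1]
grip_width: 0.0093
t 13.72 shift [119.4  -0.5  -1.3] turn [-0.0033  0.0009 -0.0031] deg 0.3 dist 119.4
side 140 44 [586.4  32.4 141. ]
side 165 46 [587.  32. 166.]
side 190 52 [586.6  31.4 189.5]
side 215 51 [586.5  31.7 215.5]
```

View pics/side8.png

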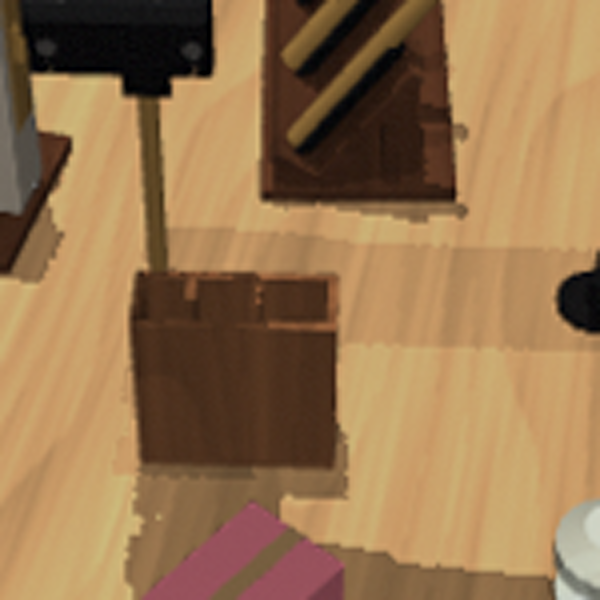

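```bash
python3 -m pendant '[[0,[12,-0.5,-1.3],[-0.003,0,-0.003]],[0,[24,-0.5,-1.3],[-0.003,0,-0.003]],[0,[36,-0.5,-1.3],[-0.003,0,-0.003]],[0,[48,-0.5,-1.3],[-0.003,0,-0.003]],[0,[60,-0.5,-1.3],[-0.003,0,-0.003]],[0,[72,-0.5,-1.3],[-0.003,0,-0.003]],[0,[84,-0.5,-1.3],[-0.003,0,-0.003]],[0,[84,-0.5,-1.3],[-0.003,0,-0.003]]]'; python3 - <<'E'
from h import *
plan([586.4,29.8,141],down(-80.2))
E
```

```text
time_s: 14.43
tool_pos: [0.5849, 0.03, 0.1733]
tool_rot: [-85.7, 89.8, -165.9]
force: [-0.3, 0.4, -1.3]
grip_width: 0.0085
t 14.43 shift [32.3  1.6  0.4] turn [0.0001 0.0003 0.0043] deg 0.2 dist 32.3
```

```bash
python3 -m pendant '[[0,[10,1.5,0.4],[0,0,0.004]],[0,[20,1.5,0.4],[0,0,0.004]],[0,[28,1.5,0.4],[0,0,0.004]],[0,[32,1.5,0.4],[0,0,0.004]],[0,[32,1.5,0.4],[0,0,0.004]],[0,[32,1.5,0.4],[0,0,0.004]]]'; python3 - <<'E'
from h import *
plan([586.4,29.8,141],down(-80.2))
c=optics.read_camera("side"); b=(220,140)
cv2.imwrite(f"pics/side9.png",cv2.resize(c["image"][b[1]:b[1]+150,b[0]:b[0]+150],None,fx=4,fy=4,interpolation=cv2.INTER_CUBIC))
E
```

```text
time_s: 14.93
tool_pos: [0.5883, 0.03, 0.1447]
tool_rot: [79.1, 89.7, -1.1]
force: [0.4, 0.2, -0.3]
grip_width: 0.0089
t 14.93 shift [ 3.7 -1.9 -0.1] turn [ 0.0001  0.0009 -0.0048] deg 0.3 dist 4.2
```

View pics/side9.png

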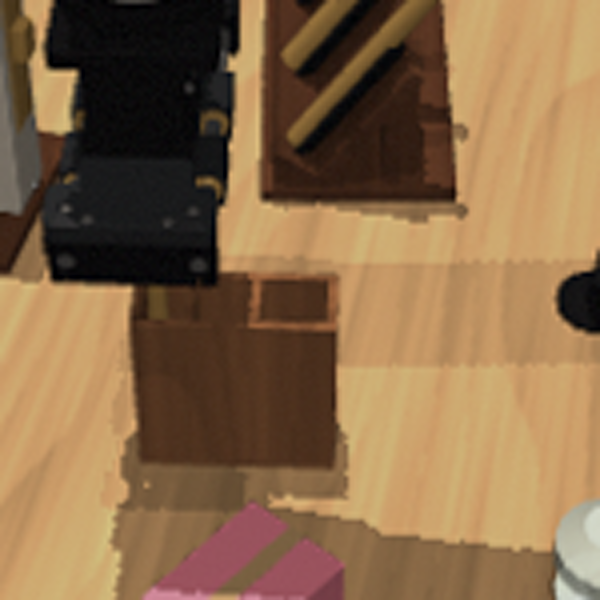

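```bash
python3 -m pendant '[[0,[4,-1,0],[0,0,-0.004]],[0,[5,-1,0],[0,0,-0.004]],[0,[5,-1,0],[0,0,-0.004]],[12,[5,-1,0],[0,0,-0.004]],[20,[5,-1,0],[0,0,-0.004]],[45,[5,-1,0],[0,0,-0.004]],[45,[5,-1,0],[0,0,-0.004]],[45,[-25,-1,0],[0,0,-0.004]],[45,[-65,-1,0],[0,0,-0.004]],[45,[-105,-1,0],[0,0,-0.004]]]'; python3 - <<'E'
from h import *
c=optics.read_camera("side"); b=(220,140)
cv2.imwrite(f"pics/side10.png",cv2.resize(c["image"][b[1]:b[1]+150,b[0]:b[0]+150],None,fx=4,fy=4,interpolation=cv2.INTER_CUBIC))
P=cloud(c); k=(P[...,2]>.112)&(P[...,2]<.2)&(abs(P[...,0]-.56)<.06)&(abs(P[...,1]-.03)<.03)
print(np.percentile(P[k]*1000,[5,50,98],axis=0).round(1))
d,R=tilt(); top=np.array([475,-212.5,160.6]); plan(top+120*d,R)
E
```

```text
time_s: 15.82
tool_pos: [0.5858, 0.0297, 0.2501]
tool_rot: [-73.5, 89.9, -153.7]
force: [1.1, 0.1, -0.2]
grip_width: 0.0416
[[584.2  29.4 115.1]
 [588.1  32.8 137.9]
 [593.2  35.9 157.8]]
t 15.87 shift [  -0.9 -223.7  221. ] turn [-0.0195  0.009   0.597 ] deg 34.2 dist 314.5
```

View pics/side10.png

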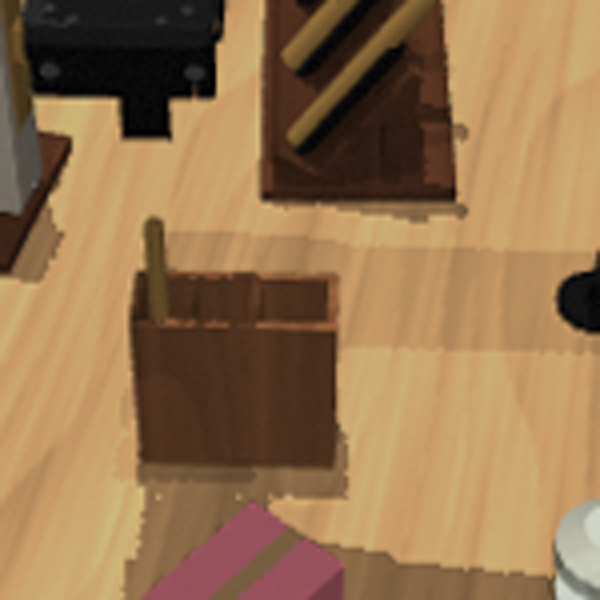

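```bash
python3 - <<'E'
from h import *
d,R=tilt(); top=np.array([475,-212.5,160.6]); t=top-18*d; print(t)
plan(t+[0,0,75],R)
E
```

```text
[ 485.13468799 -210.53001622  145.8552632 ]
t 15.87 shift [  38.2 -145.1  219.3] turn [-0.0195  0.009   0.597 ] deg 34.2 dist 265.7
```

```bash
python3 -m pendant '[[45,[0,-20,30],[0,0,0.1]],[45,[10,-40,60],[0,0,0.2]],[45,[15,-60,90],[0,0,0.3]],[45,[20,-80,120],[-0.01,0,0.4]],[45,[25,-100,150],[-0.01,0.01,0.5]],[45,[30,-120,180],[-0.02,0.01,0.597]],[45,[35,-135,205],[-0.02,0.01,0.597]],[45,[38,-145,219],[-0.02,0.01,0.597]],[45,[38,-145,219],[-0.02,0.01,0.597]],[45,[38,-145,219],[-0.02,0.01,0.597]]]'; python3 - <<'E'
from h import *
d,R=tilt(); top=np.array([475,-212.5,160.6]); t=top-18*d
plan(t+[0,0,75],R); plan(t,R);print(tool()[2]["qpos"])
E
```

```text
time_s: 16.7
tool_pos: [0.4808, -0.2115, 0.212]
tool_rot: [90.3, 55.7, 11.2]
force: [0.9, 0.4, 0.3]
grip_width: 0.0454
t 16.7 shift [-4.8  8.6 -0.2] turn [-0.0031 -0.0017  0.0126] deg 0.7 dist 9.9
t 16.7 shift [ 57.1 -33.6   0.1] turn [-0.0031 -0.0017  0.0126] deg 0.7 dist 66.3
[ 20.00000202 -12.39890475  15.33516998 125.31748059 -29.8942548
  46.03634438 -26.36014544]
```

```bash
python3 -m pendant '[[45,[15,-9,0],[0,0,0.01]],[45,[30,-18,0],[0,0,0.012]],[45,[45,-27,0],[0,0,0.012]],[45,[57,-34,0],[0,0,0.012]],[45,[57,-34,0],[0,0,0.012]],[45,[57,-34,0],[0,0,0.012]],[45,[57,-34,0],[0,0,0.012]]]'; python3 - <<'E'
from h import *
d,R=tilt(); top=np.array([475,-212.5,160.6]); t=top-18*d
plan(t,R);print(tool()[2]["qpos"])
for n in ("side","top"):
  c=optics.read_camera(n); b=(240,70) if n=="side" else (320,150)
  cv2.imwrite(f"pics/{n}11.png",cv2.resize(c["image"][b[1]:b[1]+150,b[0]:b[0]+150],None,fx=4,fy=4,interpolation=cv2.INTER_CUBIC))
E
```

```text
time_s: 17.28
tool_pos: [0.4862, -0.2092, 0.1468]
tool_rot: [90.2, 55.0, 11.3]
force: [0.4, -0.6, 0.3]
grip_width: 0.045
t 17.28 shift [ 0.  -1.6  1.1] turn [ 0.0012 -0.0028 -0.0002] deg 0.2 dist 2.0
[ 17.96128519  -7.28271791  17.9755472  129.77115042 -38.38428361
  38.65023422 -15.9972293 ]
```

View pics/side11.png

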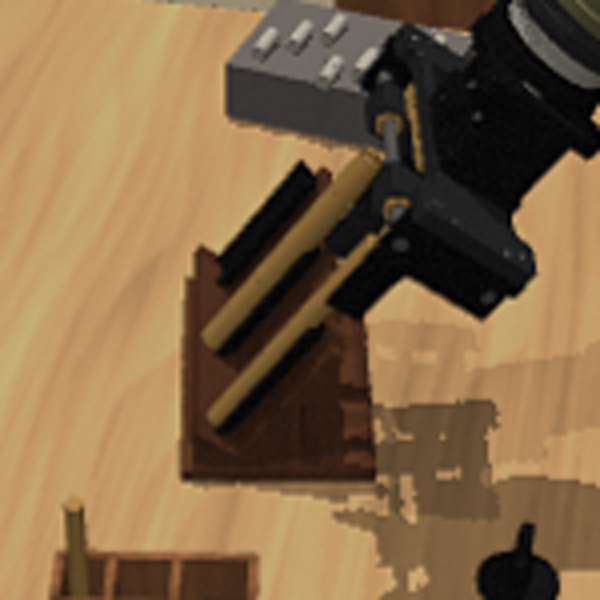

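View pics/top11.png

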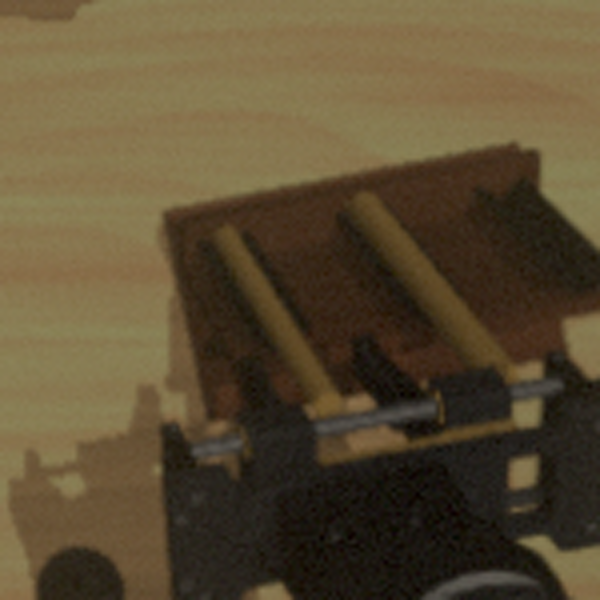

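```bash
python3 -m pendant '[[45,[0,-1.5,1],[0,0,0]],[30,[0,-1.5,1],[0,0,0]],[0,[0,-1.5,1],[0,0,0]],[0,[0,-1.5,1],[0,0,0]],[0,[0,-1.5,1],[0,0,0]],[0,[0,-1.5,1],[0,0,0]],[0,[0,-1.5,1],[0,0,0]],[0,[0,-1.5,1],[0,0,0]],[0,[0,-1.5,1],[0,0,0]]]' 30; python3 - <<'E'
from h import *
d,R=tilt(); top=np.array([475,-212.5,160.6]); t=top-18*d
plan(t,R); plan(t+[10,0,60],R); plan([495,-150,310],down(-80.2))
E
```

```text
time_s: 18.13
tool_pos: [0.4841, -0.2103, 0.1448]
tool_rot: [90.4, 55.1, 11.4]
force: [-1.5, 1.6, 2.5]
grip_width: 0.0128
t 18.13 shift [-0.3  1.4  0.4] turn [-0.0005 -0.0041  0.0009] deg 0.2 dist 1.5
t 18.13 shift [-43.9  43.8   2.1] turn [-0.0005 -0.0041  0.0009] deg 0.2 dist 62.0
t 18.13 shift [-122.4  112.8  -57.7] turn [ 0.021  -0.0105 -0.6099] deg 35.0 dist 176.2
```

```bash
python3 -m pendant '[[0,[-10,9,0],[0,0,0]],[0,[-28,24,0],[0,0,0]],[0,[-55,45,0],[0,0,0]],[0,[-82,65,0],[0,0,0]],[0,[-105,85,-10],[0,0,-0.1]],[0,[-120,105,-25],[0,0,-0.22]],[0,[-122,113,-40],[0.01,0,-0.34]],[0,[-122,113,-58],[0.02,-0.01,-0.46]],[0,[-122,113,-58],[0.02,-0.01,-0.58]],[0,[-122,113,-58],[0.02,-0.01,-0.61]]]'; python3 - <<'E'
from h import *
plan([556.9,24.7,300],down(-80.2));print(tool()[2]["qpos"])
c=optics.read_camera("side");b=(200,50)
cv2.imwrite(f"pics/side12.png",cv2.resize(c["image"][b[1]:b[1]+190,b[0]:b[0]+190],None,fx=3,fy=3,interpolation=cv2.INTER_CUBIC))
E
```

```text
time_s: 18.97
tool_pos: [0.498, -0.1471, 0.3088]
tool_rot: [-84.8, 89.7, -164.7]
force: [0.3, -0.3, -2.8]
grip_width: 0.0134
t 18.97 shift [   8.3   88.3 -158.8] turn [0.0061 0.0004 0.0047] deg 0.4 dist 181.9
[ 16.52490232   1.33920477  -3.14076117  95.00114584   0.20466365
  83.89907856 -66.48700105]
```

View pics/side12.png

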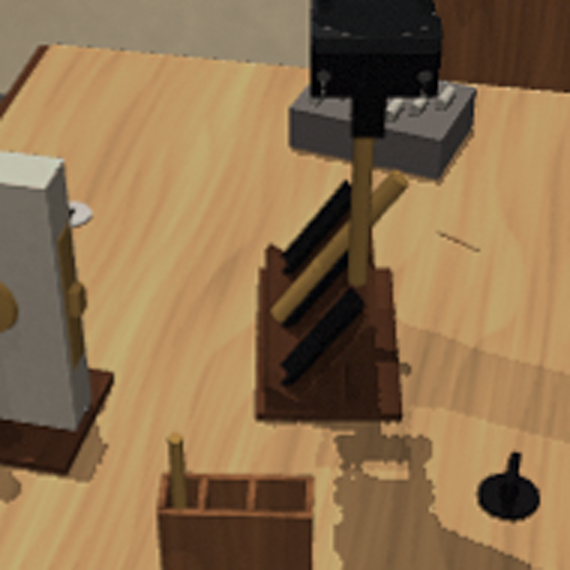

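```bash
python3 -m pendant '[[0,[0,18,-32],[0.006,0,0.005]],[0,[0,36,-64],[0.006,0,0.005]],[0,[0,54,-96],[0.006,0,0.005]],[0,[0,70,-128],[0.006,0,0.005]],[0,[0,82,-148],[0.006,0,0.005]],[0,[0,88,-159],[0.006,0,0.005]],[0,[0,88,-159],[0.006,0,0.005]],[0,[0,88,-159],[0.006,0,0.005]],[0,[0,88,-159],[0.006,0,0.005]]]'; python3 - <<'E'
from h import *
plan([556.9,24.7,275],down(-80.2))
for n in ["side"]:
  c=optics.read_camera(n); b=(220,120)
  cv2.imwrite(f"pics/{n}13.png",cv2.resize(c["image"][b[1]:b[1]+150,b[0]:b[0]+150],None,fx=4,fy=4,interpolation=cv2.INTER_CUBIC))
  P=cloud(c); k=(abs(P[...,0]-.553)<.025)&(abs(P[...,1]-.025)<.03)&(P[...,2]>.125)&(P[...,2]<.28); Q=P[k]*1000
  for a in (165,190,215,240,265):
    q=Q[abs(Q[:,2]-a)<12]; print(n,a,len(q),np.median(q,0).round(1) if len(q) else 0)
  print(np.percentile(Q[:,2],1))
E
```

```text
time_s: 19.77
tool_pos: [0.5547, 0.0184, 0.3093]
tool_rot: [61.7, 89.7, -19.1]
force: [0.2, -0.1, -2.2]
grip_width: 0.0133
t 19.77 shift [34.3  3.1 -5.9] turn [-0.0097  0.0024 -0.0044] deg 0.6 dist 35.0
side 165 26 [555.3  23.5 173.1]
side 190 69 [556.1  24.  188.9]
side 215 68 [555.9  23.8 215.2]
side 240 73 [555.   23.8 240.6]
side 265 87 [555.   23.6 265.4]
170.17375361958213
```

View pics/side13.png

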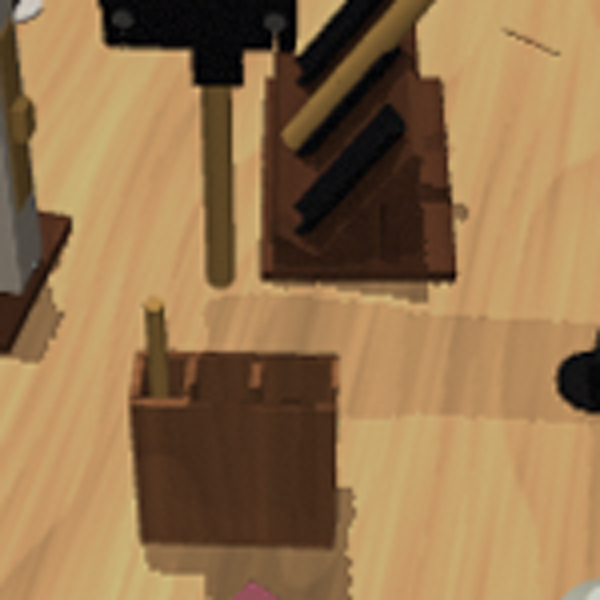

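```bash
python3 -m pendant '[[0,[5,3,-6],[-0.01,0,-0.004]],[0,[15,3,-6],[-0.01,0,-0.004]],[0,[28,3,-6],[-0.01,0,-0.004]],[0,[40,3,-6],[-0.01,0,-0.004]],[0,[48,3,-6],[-0.01,0,-0.004]],[0,[48,3,-6],[-0.01,0,-0.004]],[0,[48,3,-6],[-0.01,0,-0.004]]]'; python3 - <<'E'
from h import *
plan([556.9,24.7,149],down(-80.2))
for n in ["side"]:
  c=optics.read_camera(n)
  P=cloud(c); k=(abs(P[...,0]-.553)<.025)&(abs(P[...,1]-.025)<.03)&(P[...,2]>.115)&(P[...,2]<.235); Q=P[k]*1000
  for a in (130,165,190,215):
    q=Q[abs(Q[:,2]-a)<12]; print(n,a,len(q),np.median(q,0).round(1) if len(q) else 0)
E
```

```text
time_s: 20.4
tool_pos: [0.5569, 0.0278, 0.2608]
tool_rot: [-32.7, 90.0, -112.6]
force: [-0.6, 0.5, -2.1]
grip_width: 0.0134
t 20.4 shift [111.8  -0.4   2.9] turn [0.0039 0.0007 0.0004] deg 0.2 dist 111.8
side 130 58 [558.2  32.8 131.2]
side 165 64 [557.1  33.  165.2]
side 190 76 [556.9  32.6 189.8]
side 215 67 [557.2  32.8 215.3]
```

```bash
python3 -m pendant '[[0,[10,0,3],[0.004,0,0]],[0,[22,0,3],[0.004,0,0]],[0,[34,0,3],[0.004,0,0]],[0,[46,0,3],[0.004,0,0]],[0,[58,0,3],[0.004,0,0]],[0,[70,0,3],[0.004,0,0]],[0,[80,0,3],[0.004,0,0]],[0,[80,0,3],[0.004,0,0]]]'; python3 - <<'E'
from h import *
plan([556.9,24.7,149],down(-80.2))
E
```

```text
time_s: 21.12
tool_pos: [0.5562, 0.0249, 0.1784]
tool_rot: [-87.4, 89.8, -167.6]
force: [-0.6, -0.1, -2.5]
grip_width: 0.013
t 21.12 shift [29.4  0.8  0.3] turn [0.0003 0.0002 0.0038] deg 0.2 dist 29.4
```

```bash
python3 -m pendant '[[0,[10,0.5,0],[0,0,0.004]],[0,[20,0.5,0],[0,0,0.004]],[0,[27,0.5,0],[0,0,0.004]],[0,[29,0.5,0],[0,0,0.004]],[0,[29,0.5,0],[0,0,0.004]],[0,[29,0.5,0],[0,0,0.004]]]'; python3 - <<'E'
from h import *
plan([556.9,24.7,148],down(-80.2))
E
```

```text
time_s: 21.62
tool_pos: [0.5585, 0.025, 0.1527]
tool_rot: [80.3, 89.7, 0.1]
force: [-0.1, -0.1, -1.7]
grip_width: 0.0129
t 21.62 shift [ 4.7 -1.7  0. ] turn [ 0.      0.0009 -0.0052] deg 0.3 dist 4.9
```

```bash
python3 -m pendant '[[0,[4,-1,0],[0,0,-0.005]],[0,[5,-1,0],[0,0,-0.005]],[0,[5,-1,0],[0,0,-0.005]],[16,[5,-1,0],[0,0,-0.005]],[24,[5,-1,0],[0,0,-0.005]],[48,[5,-1,0],[0,0,-0.005]],[48,[5,-1,0],[0,0,-0.005]],[48,[-25,-1,0],[0,0,-0.005]],[48,[-65,-1,0],[0,0,-0.005]],[48,[-105,-1,0],[0,0,-0.005]]]'; python3 - <<'E'
from h import *
c=optics.read_camera("side"); b=(220,120)
cv2.imwrite(f"pics/side14.png",cv2.resize(c["image"][b[1]:b[1]+150,b[0]:b[0]+150],None,fx=4,fy=4,interpolation=cv2.INTER_CUBIC))
P=cloud(c)
for x0,x1 in ((.535,.572),(.572,.62)):
  k=(P[...,2]>.112)&(P[...,2]<.2)&(P[...,0]>x0)&(P[...,0]<x1)&(abs(P[...,1]-.03)<.03)
  print(np.percentile(P[k]*1000,[5,50,98],axis=0).round(1))
import rods
rods.fit(P,"thick")
d,R=tilt(); top=np.array([487.3,-286.8,168.8]); t=top-18*d; print(t); plan(t+[0,0,70],R)
E
```

```text
time_s: 22.45
tool_pos: [0.5559, 0.0247, 0.2579]
tool_rot: [-80.2, 89.8, -160.4]
force: [1.5, 0.0, 1.0]
grip_width: 0.0448
[[554.   24.  113.9]
 [559.   30.2 143.7]
 [566.5  34.1 165.9]]
[[584.3  28.8 114.3]
 [587.3  32.4 138.4]
 [592.8  35.9 158.3]]
thick 221 at z130 [ 515.3 -281.3  130. ] dir [-0.568 -0.114  0.815] tilt 35.4 az 11.4 top [ 488.  -286.8  169.2] rms 1.06
[ 497.43468799 -284.83001622  154.0552632 ]
t 22.5 shift [  43.3 -115.3  294.7] turn [-0.0195  0.009   0.5982] deg 34.3 dist 319.4
```

View pics/side14.png

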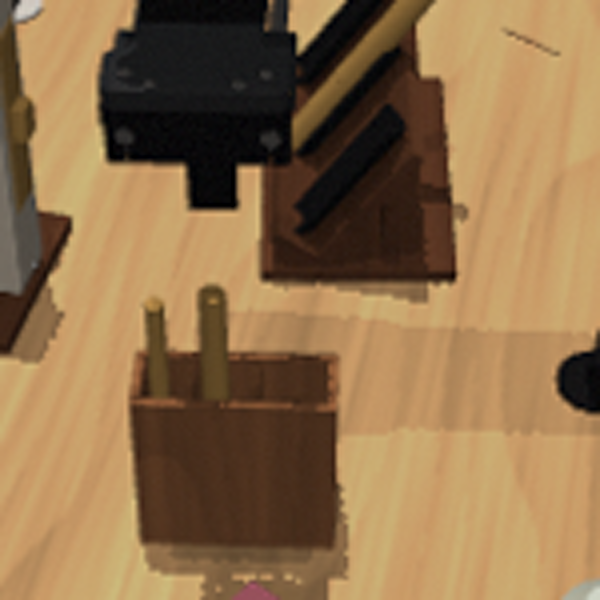

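Medium rod is in its cell (top at ~(212,292) in the crop, z ≈ 165). Now the thick rod.

```bash
python3 -m pendant '[[50,[0,-12,35],[0,0,0.1]],[50,[10,-25,70],[0,0,0.2]],[50,[15,-45,105],[0,0,0.3]],[50,[20,-60,142],[-0.01,0,0.4]],[50,[25,-75,180],[-0.01,0.01,0.5]],[50,[30,-90,217],[-0.02,0.01,0.598]],[50,[35,-103,255],[-0.02,0.01,0.598]],[50,[43,-115,285],[-0.02,0.01,0.598]],[50,[43,-115,295],[-0.02,0.01,0.598]],[50,[43,-115,295],[-0.02,0.01,0.598]]]'; python3 - <<'E'
from h import *
d,R=tilt(); top=np.array([487.3,-286.8,168.8]); t=top-18*d
plan(t+[0,0,70],R); plan(t,R);print(tool()[2]["qpos"])
E
```

```text
time_s: 23.33
tool_pos: [0.492, -0.2916, 0.2144]
tool_rot: [90.1, 55.8, 10.6]
force: [-0.2, 0.2, 1.0]
grip_width: 0.0503
t 23.33 shift [-4.3 10.9 -5.6] turn [-0.0074  0.0039  0.0135] deg 0.9 dist 13.0
t 23.33 shift [ 53.6 -28.5  -5.6] turn [-0.0074  0.0039  0.0135] deg 0.9 dist 60.9
[ 22.70755078  -4.16742042  20.96791152 118.11594832 -34.6206097
  49.92108381 -16.59170827]
```

```bash
python3 -m pendant '[[50,[5,2,-5],[0,0,0.01]],[50,[14,-7,-5],[-0.005,0.004,0.013]],[50,[28,-15,-5],[-0.007,0.004,0.013]],[50,[42,-22,-5],[-0.007,0.004,0.013]],[50,[53,-28,-5],[-0.007,0.004,0.013]],[50,[53,-28,-5],[-0.007,0.004,0.013]],[50,[53,-28,-5],[-0.007,0.004,0.013]]]'; python3 - <<'E'
from h import *
d,R=tilt(); top=np.array([487.3,-286.8,168.8]); t=top-18*d
plan(t,R)
E
```

```text
time_s: 23.92
tool_pos: [0.4997, -0.2767, 0.1547]
tool_rot: [90.4, 55.0, 12.0]
force: [0.7, -0.6, 0.2]
grip_width: 0.0503
t 23.92 shift [-1.7 -3.5  7.5] turn [ 0.0074 -0.0097  0.0005] deg 0.7 dist 8.4
```

```bash
python3 -m pendant '[[50,[-1,-3,5],[0.007,-0.005,0]],[50,[-1,-3,5],[0.007,-0.005,0]],[50,[-1,-3,5],[0.007,-0.005,0]],[50,[-1,-3,5],[0.007,-0.005,0]]]'; python3 - <<'E'
from h import *
d,R=tilt(); top=np.array([487.3,-286.8,168.8]); t=top-18*d
plan(t,R)
c=optics.read_camera("side"); b=(240,50)
cv2.imwrite(f"pics/side15.png",cv2.resize(c["image"][b[1]:b[1]+150,b[0]:b[0]+150],None,fx=4,fy=4,interpolation=cv2.INTER_CUBIC))
plan(t,R)
E
```

```text
time_s: 24.25
tool_pos: [0.4977, -0.285, 0.1553]
tool_rot: [90.1, 54.9, 11.1]
force: [-0.9, -0.3, -0.4]
grip_width: 0.0497
t 24.25 shift [ 0.9 -0.9 -0.2] turn [-0.0006 -0.0009 -0.0013] deg 0.1 dist 1.2
t 24.3 shift [ 0.7 -0.7 -0. ] turn [-0.0006 -0.0012 -0.001 ] deg 0.1 dist 1.0
```

View pics/side15.png

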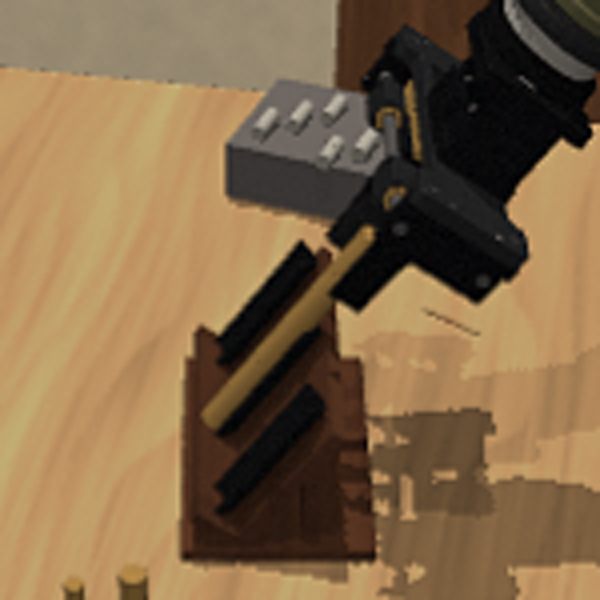

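```bash
python3 -m pendant '[[30,[0.5,-0.5,0],[0,0,0]],[0,[0.5,-0.5,0],[0,0,0]],[0,[0.5,-0.5,0],[0,0,0]],[0,[0.5,-0.5,0],[0,0,0]],[0,[0.5,-0.5,0],[0,0,0]],[0,[0.5,-0.5,0],[0,0,0]],[0,[0.5,-0.5,0],[0,0,0]],[0,[0.5,-0.5,0],[0,0,0]],[0,[0.5,-0.5,0],[0,0,0]]]' 35; python3 - <<'E'
from h import *
d,R=tilt(); top=np.array([487.3,-286.8,168.8]); t=top-18*d
plan(t,R); plan([495,-230,325],down(-80.2))
E
```

```text
time_s: 25.05
tool_pos: [0.4972, -0.2844, 0.1536]
tool_rot: [90.2, 55.0, 11.2]
force: [-0.3, 0.8, 0.7]
grip_width: 0.0172
t 25.05 shift [-0.3  0.4  0.4] turn [-0.0009 -0.0023 -0.0001] deg 0.1 dist 0.6
t 25.05 shift [-135.5  105.   -54.3] turn [ 0.0201 -0.0089 -0.6109] deg 35.0 dist 179.8
```

```bash
python3 -m pendant '[[0,[-10,8,0],[0,0,0]],[0,[-28,22,0],[0,0,0]],[0,[-55,42,0],[0,0,0]],[0,[-82,62,0],[0,0,0]],[0,[-110,80,-5],[0,0,-0.1]],[0,[-130,98,-20],[0,0,-0.22]],[0,[-135,105,-40],[0.01,0,-0.34]],[0,[-135,105,-54],[0.02,-0.01,-0.46]],[0,[-135,105,-54],[0.02,-0.01,-0.58]],[0,[-135,105,-54],[0.02,-0.01,-0.61]]]'; python3 - <<'E'
from h import *
plan([521.4,18.6,325],down(-80.2));print(tool()[2]["qpos"])
c=optics.read_camera("side");b=(200,50)
cv2.imwrite(f"pics/side16.png",cv2.resize(c["image"][b[1]:b[1]+190,b[0]:b[0]+190],None,fx=3,fy=3,interpolation=cv2.INTER_CUBIC))
E
```

```text
time_s: 25.88
tool_pos: [0.4983, -0.2266, 0.3235]
tool_rot: [-85.3, 89.8, -165.1]
force: [1.0, 0.2, -3.8]
grip_width: 0.017
t 25.88 shift [  -1.9   66.1 -237.2] turn [0.0066 0.0004 0.0043] deg 0.5 dist 246.3
[ 15.24553373   4.29367861   6.7538641   90.30911391  -0.35600499
  85.62650283 -57.81055092]
```

View pics/side16.png

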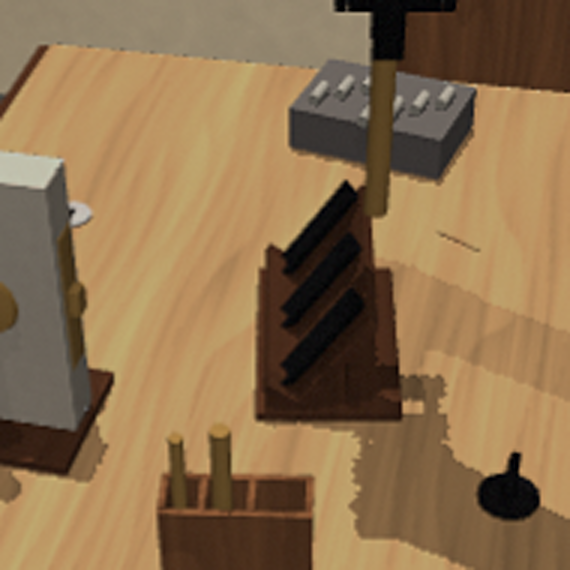

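```bash
python3 -m pendant '[[0,[-2,9,-32],[0.006,0,0.004]],[0,[-2,18,-65],[0.006,0,0.004]],[0,[-2,28,-100],[0.006,0,0.004]],[0,[-2,38,-138],[0.006,0,0.004]],[0,[-2,48,-172],[0.006,0,0.004]],[0,[-2,58,-205],[0.006,0,0.004]],[0,[-2,64,-228],[0.006,0,0.004]],[0,[-2,66,-237],[0.006,0,0.004]],[0,[-2,66,-237],[0.006,0,0.004]],[0,[-2,66,-237],[0.006,0,0.004]]]'; python3 - <<'E'
from h import *
plan([521.4,18.6,268],down(-80.2))
for n in ["side"]:
  c=optics.read_camera(n)
  P=cloud(c); k=(abs(P[...,0]-.518)<.025)&(abs(P[...,1]-.02)<.03)&(P[...,2]>.125)&(P[...,2]<.28); Q=P[k]*1000
  for a in (165,190,215,240,265):
    q=Q[abs(Q[:,2]-a)<12]; print(n,a,len(q),np.median(q,0).round(1) if len(q) else 0)
  print(np.percentile(Q[:,2],1))
E
```

```text
time_s: 26.77
tool_pos: [0.5198, 0.0129, 0.3257]
tool_rot: [59.6, 89.7, -21.0]
force: [0.1, -0.7, -2.6]
grip_width: 0.0174
t 26.77 shift [57.7  2.2 -5.5] turn [-0.0075  0.0025 -0.0042] deg 0.5 dist 58.0
side 165 2 [518.5  17.3 174.8]
side 190 94 [519.   19.5 190.3]
side 215 100 [519.6  19.3 214.8]
side 240 104 [519.6  19.6 240.4]
side 265 107 [520.1  19.8 265.6]
177.9159522834989
```

```bash
python3 -m pendant '[[0,[5,2,-5],[-0.008,0,-0.004]],[0,[17,2,-5],[-0.008,0,-0.004]],[0,[31,2,-5],[-0.008,0,-0.004]],[0,[45,2,-5],[-0.008,0,-0.004]],[0,[55,2,-5],[-0.008,0,-0.004]],[0,[58,2,-5],[-0.008,0,-0.004]],[0,[58,2,-5],[-0.008,0,-0.004]],[0,[58,2,-5],[-0.008,0,-0.004]]]'; python3 - <<'E'
from h import *
plan([521.4,18.6,156],down(-80.2))
for n in ["side"]:
  c=optics.read_camera(n); b=(220,120)
  cv2.imwrite(f"pics/{n}17.png",cv2.resize(c["image"][b[1]:b[1]+150,b[0]:b[0]+150],None,fx=4,fy=4,interpolation=cv2.INTER_CUBIC))
  P=cloud(c); k=(abs(P[...,0]-.518)<.025)&(abs(P[...,1]-.02)<.03)&(P[...,2]>.115)&(P[...,2]<.24); Q=P[k]*1000
  for a in (130,165,190,215):
    q=Q[abs(Q[:,2]-a)<12]; print(n,a,len(q),np.median(q,0).round(1) if len(q) else 0)
E
```

```text
time_s: 27.48
tool_pos: [0.5219, 0.0194, 0.2684]
tool_rot: [39.6, 89.9, -40.6]
force: [-0.2, 0.3, -3.9]
grip_width: 0.017
t 27.48 shift [112.4  -0.7   0.5] turn [ 0.001   0.0015 -0.0012] deg 0.1 dist 112.4
side 130 74 [521.5  26.4 130.7]
side 165 85 [521.3  26.3 166. ]
side 190 85 [521.1  26.2 189.3]
side 215 91 [520.9  26.1 215.2]
```

View pics/side17.png

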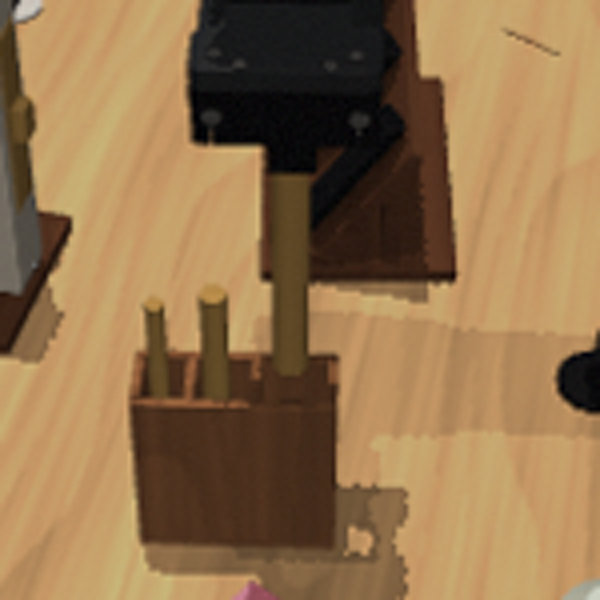

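```bash
python3 -m pendant '[[0,[10,-0.5,0.5],[0,0,0]],[0,[22,-0.5,0.5],[0,0,0]],[0,[34,-0.5,0.5],[0,0,0]],[0,[46,-0.5,0.5],[0,0,0]],[0,[58,-0.5,0.5],[0,0,0]],[0,[70,-0.5,0.5],[0,0,0]],[0,[80,-0.5,0.5],[0,0,0]],[0,[80,-0.5,0.5],[0,0,0]]]'; python3 - <<'E'
from h import *
plan([521.4,18.6,156],down(-80.2))
E
```

```text
time_s: 28.2
tool_pos: [0.5197, 0.0189, 0.1852]
tool_rot: [-77.1, 89.8, -157.2]
force: [-0.5, -0.6, -3.8]
grip_width: 0.0173
t 28.2 shift [29.2  1.8  0.5] turn [0.0016 0.0009 0.0039] deg 0.2 dist 29.3
```

```bash
python3 -m pendant '[[0,[10,1,0],[0,0,0.004]],[0,[20,1,0],[0,0,0.004]],[0,[28,1,0],[0,0,0.004]],[0,[30,1,0],[0,0,0.004]],[0,[30,1,0],[0,0,0.004]],[0,[30,1,0],[0,0,0.004]]]'; python3 - <<'E'
from h import *
plan([521.4,18.6,156],down(-80.2))
E
```

```text
time_s: 28.7
tool_pos: [0.5225, 0.0191, 0.1584]
tool_rot: [74.1, 89.7, -6.0]
force: [1.2, 0.0, -2.9]
grip_width: 0.0172
t 28.7 shift [ 2.3 -1.2  0.3] turn [ 0.0015  0.0015 -0.0052] deg 0.3 dist 2.7
```

```bash
python3 -m pendant '[[0,[3,-1,0],[0,0,-0.005]],[0,[3,-1,0],[0,0,-0.005]],[20,[3,-1,0],[0,0,-0.005]],[26,[3,-1,0],[0,0,-0.005]],[45,[3,-1,0],[0,0,-0.005]],[50,[3,-1,0],[0,0,-0.005]],[50,[3,-1,0],[0,0,-0.005]],[50,[-25,-1,0],[0,0,-0.005]],[50,[-65,-1,0],[0,0,-0.005]],[50,[-105,-1,0],[0,0,-0.005]]]'; python3 - <<'E'
from h import *
plan([460,-180,300],down(-80.2))
E
```

```text
time_s: 29.53
tool_pos: [0.5198, 0.0189, 0.2635]
tool_rot: [-70.2, 89.8, -150.3]
force: [0.8, -0.3, -0.2]
grip_width: 0.0487
t 29.53 shift [-36.  -93.2 185.7] turn [0.0015 0.0011 0.0031] deg 0.2 dist 210.9
```

```bash
python3 -m pendant '[[50,[-30,0,0],[0,0,0]],[50,[-36,-15,35],[0,0,0]],[50,[-36,-32,70],[0,0,0]],[50,[-36,-50,105],[0,0,0]],[50,[-36,-68,140],[0,0,0]],[50,[-36,-85,175],[0,0,0]],[50,[-36,-93,186],[0,0,0]],[50,[-36,-93,186],[0,0,0]],[50,[-36,-93,186],[0,0,0]]]'; python3 - <<'E'
from h import *
for n in ("side","top"):
  c=optics.read_camera(n); P=cloud(c); cv2.imwrite(f"pics/{n}18.png",c["image"])
  print(n,"carton",rect(P,.13,.145,(.5,.72,.2,.42)))
  if n=="side": faces(P,(606.3,306.5),-3.7,[(.01,.04),(.05,.083),(.095,.107),(.107,.13)])
  P0=np.load(n+"0.npz")["P"]
  for l,b in dict(lock=(.7,.85,.06,.25),knob=(.31,.39,.05,.125),turn=(.34,.4,-.145,-.085)).items():
    for q in (P0,P):
      k=(q[...,2]>.005)&(q[...,2]<.06)&(q[...,0]>b[0])&(q[...,0]<b[1])&(q[...,1]>b[2])&(q[...,1]<b[3]); print(l,np.mean(q[k]*1000,0).round(1),k.sum())
  for x0,x1 in ((.49,.535),(.535,.572),(.572,.62)):
    k=(P[...,2]>.112)&(P[...,2]<.2)&(P[...,0]>x0)&(P[...,0]<x1)&(abs(P[...,1]-.03)<.04)
    print("rod",np.percentile(P[k]*1000,[5,50,98],axis=0).round(1).tolist())
  b=(220,140) if n=="side" else (200,130)
  cv2.imwrite(f"pics/{n}18z.png",cv2.resize(c["image"][b[1]:b[1]+150,b[0]:b[0]+150],None,fx=4,fy=4,interpolation=cv2.INTER_CUBIC))
E
```

```text
time_s: 30.28
tool_pos: [0.461, -0.1805, 0.2997]
tool_rot: [30.8, 89.9, -49.4]
force: [0.4, 0.6, -0.6]
grip_width: 0.0499
side carton (array([605.9, 306.2]), array([60.9, 81.3]), 176.23, np.float64(0.1356), 1696)
0.01 0.04 [array([-40.7, -39.6]), array([30.4, 32. ])] 119 298
0.05 0.083 [array([-39.6, -39.2]), array([29.2, 30.1])] 155 350
0.095 0.107 [array([-40.9, -40.2]), array([28.9, 29.7])] 54 137
0.107 0.13 [array([-41. , -40.4]), array([28.9, 29.8])] 127 281
lock [772.2 156.4  21.3] 2551
lock [772.3 156.6  21.2] 2566
knob [348.3  97.1  41.6] 776
knob [348.2  97.   41.2] 781
turn [ 372.  -113.5   13.9] 240
turn [ 372.5 -113.5   13.4] 252
rod [[515.1, 15.8, 116.9], [521.8, 25.0, 150.7], [532.3, 29.2, 174.1]]
rod [[553.5, 23.1, 115.2], [558.6, 30.1, 141.9], [565.8, 33.1, 165.5]]
rod [[583.8, 28.3, 115.9], [587.5, 32.8, 138.1], [593.1, 35.8, 158.2]]
top carton (array([604.9, 306.9]), array([60.1, 79.8]), 176.6, np.float64(0.136), 1320)
lock [772.8 148.   22.3] 2427
lock [772.9 147.7  22.2] 2429
knob [348.2  86.3  49.5] 627
knob [348.3  86.4  49.5] 628
turn [ 372.1 -116.6   14.2] 317
turn [ 372.1 -116.1   14.2] 311
rod [[515.4, 11.8, 140.4], [521.8, 18.9, 172.2], [530.9, 28.0, 174.7]]
rod [[553.2, 19.9, 124.1], [558.1, 25.1, 164.2], [566.1, 32.1, 167.3]]
rod [[583.5, 25.8, 118.3], [586.2, 29.5, 156.0], [591.7, 34.4, 158.4]]
```

View pics/side18.png

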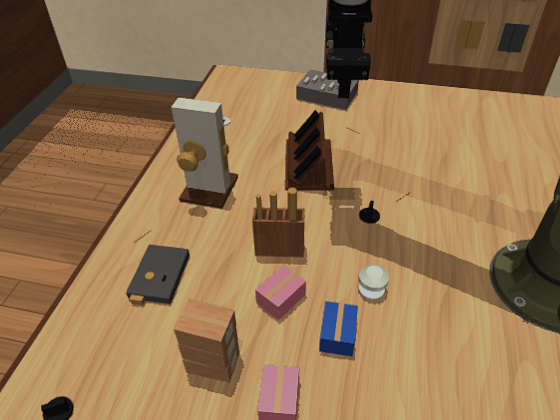

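View pics/side18z.png

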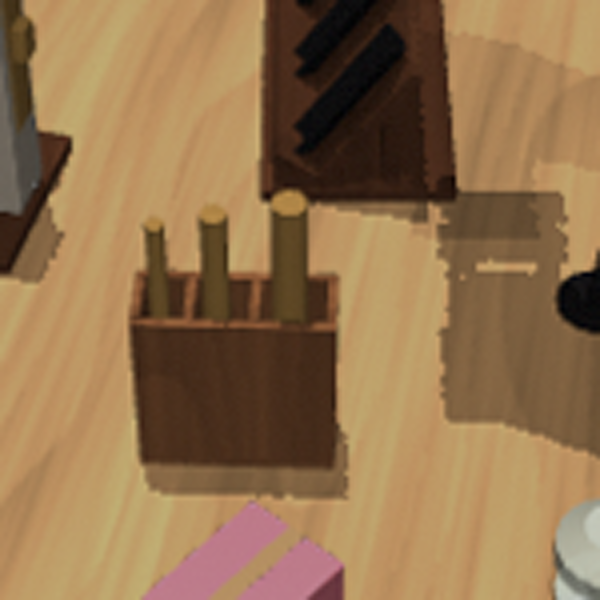

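View pics/top18z.png

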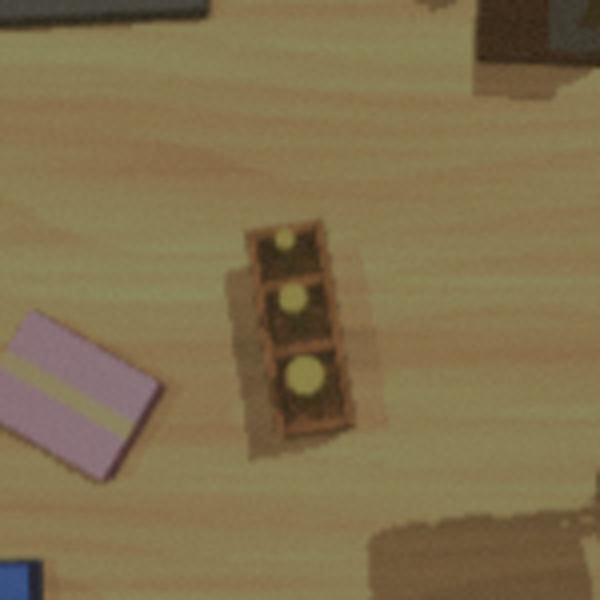

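```bash
python3 -c "
from cell import env
print(env.sign_off())"
```

```text
the job is handed in; nothing more can be done
None
```

The carton is on the pile and all three rods are in their cells. I handed the job in at about 30 s of the 72 s allowed.

- **Carton:** I lifted the loose brown carton off the stand and put it on the pile of two, long side over long side. My last check showed it within about 1.5 mm and half a degree of the pile. The pile's faces measured the same as before.
- **Rods:** I then moved the thin, medium and thick rods from the rack to the narrow, middle and wide cells. Their tops measured 156.0, 164.2 and 172.2 mm high, as expected for rods standing on the cell floors (156, 164 and 172 mm).
- **Bystanders:** The rim lock, glass knob and thumb turn all measured within 0.5 mm of where they started. I did not re-measure the door, which is fixed. The arm stayed well away from it, and the tool force readings, taken at the end of each move, stayed within about 5 N.
- **Final state:** The gripper ended in free air, touching nothing.

No check failed. The arm was sometimes a few millimetres off its target at the end of a move, up to about 12 mm, and I corrected the large errors before each grasp or release.

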